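Release the shaft from the ratchet clamp

TASK

The stepped shaft is held down in the ratchet clamp, whose direction pawl is set to tighten. Flip the pawl by its orange knob to release (towards the green dot), then work the blue ratchet handle back and forth until the red-topped toe jaw has drawn fully back, without pushing the jaw itself. Then lift the shaft out of its cradle and leave it lying flat in the grey tray, and leave the wash bottle, ring gauge, vee block and eraser where they stand.

Things in the scene. Friction and masses are not known exactly. Their poses are not given: they have to be found in the camera images.
- fixture: Ratchet clamp on a grey plate 205 x 100 x 12 mm, fixed in each run. Origin on the vertical spindle axis, at bench height; own +x points along the plate to the cradle, z up; the plate spans x -55 to +150 mm, y +-50 mm. Turning the spindle anticlockwise from above draws the jaw back, 12 mm per rad, clockwise closes it; friction holds it where it is left.
- wheel_axis (a point): On the spindle axis, at the top (z 62.5 mm) of the 68 mm steel disc that is the handle's head. Under the disc lies the 20-tooth ratchet wheel (54 mm across, z 40 to 52 mm). Green dot on the disc: release side (the handle's own -y); red dot: tighten side (+y).
- handle (a joint): Ratchet handle, rad, anticlockwise positive from above, -0.65 to 0.65, starts within +-0.5; at q it points along the fixture's yaw + pi + q. Stays where left; needs 0.1 N m idle, 0.35 N m driving (3 N at the grip). With the pawl at release, positive swings drive, negative ones click back idle; up to 0.35 rad of a swing is lost to the next tooth. 3 to 5 full swings open the jaw; then it stops hard.
- handle_grip (a point): Middle of the blue handle grip, 125 mm from the spindle axis, z 58 mm. The grip is a level bar from 85 to 165 mm from the axis, 20 mm wide, 18 mm high (z 49 to 67 mm), free space under it. Own x points outward along the handle, z up.
- pawl (a joint): Direction pawl, rad, anticlockwise positive from above, -0.26 to 0.26, over-centre sprung: it snaps to the side it is on. About -0.15 to -0.26 is tighten (the start), 0.15 to 0.26 is release. Pivoted on the handle, 47 mm from the spindle axis on the handle's centre line; swings with the handle.
- pawl_knob (a point): Upright orange knob of the pawl lever, 10 mm thick, z 69 to 93 mm; the point is on its axis at z 88 mm. The lever (9 mm wide, top z 70 mm) runs 40 mm inward from the pivot: at pawl 0 the knob is on the handle's centre line 7 mm from the spindle axis; it swings 10 mm to either side. Pushed with about 1 N towards the handle's own -y (green dot) past the centre line it snaps to release.
- jaw (a joint): Toe jaw, m, slides along the fixture's own -x as it opens: 0 fully forward over the shaft, 0.046 fully back; starts between 0 and 0.010. Its red lip (22 mm wide, z 58 to 66.5 mm) reaches 6 mm past the shaft's centre line at 0; fully back it leaves 29 mm free beside the shaft.
- jaw_lip (a point): Middle of the lower front edge of the jaw's red lip, z 58 mm.
- cradle (a point): Top of the cradle saddle on which the shaft lies, 115 mm along the fixture's +x from the spindle axis, z 34 mm; axes as the fixture's. The saddle is 14 mm wide; brass cheeks 30 to 44 mm either side along y (up to z 42 mm) keep the shaft from rolling.
- shaft_center (a point): Centre of the stepped steel shaft, 22 mm in diameter at its widest, 101 mm long along its own y, about 0.19 kg. In the cradle it lies along the fixture's y, its centre 45 mm above the bench and within 6 mm of the cradle's middle. Grip it across its middle once the jaw is back.
- tray: Grey open tray with a black lining, 90 (own x) x 140 (own y) mm outside, walls 4 mm thick and 24 mm high, floor 4 mm above the bench, fixed in each run. Origin under its centre. The shaft fits along own y.
- vee_block: Bystander: loose black vee block 92 x 34 x 52 mm, origin under its centre. It stands beside the tray, nearer or farther than it.
- alcohol_bottle: Bystander: loose white wash bottle with a red cap, 62 x 82 mm, 179 mm high, origin under its body.
- ring_gauge: Bystander: loose steel setting ring, 58 mm across, 18 mm high, origin under its centre.
- eraser: Bystander: loose eraser in a paper sleeve, 17 x 42 x 12 mm, origin under its centre.
Things that resemble listed ones, but are neither listed nor needed, are in the scene too. What is shaped like the part that bears shaft_center but pink is not meant.

How it is judged:
On the way, in this order (a step that is already met when the one before it is completed fails the run):
1. the pawl is flipped to release while the jaw is still forward over the shaft (value of joint pawl above 0.08 rad and value of joint jaw below 0.02 m), for 0.2 s.
2. the jaw is drawn back more than 40 mm, pawl at release, the shaft still in its cradle (value of joint jaw above 0.04 m and value of joint pawl above 0.08 rad and distance between shaft_center and cradle below 0.022 m), for 0.2 s.
At the end, for the whole second after the job is handed in: The shaft lies flat (within 7 degrees of level), at rest and released on the floor of the grey tray, wholly inside its walls (centre within 34 mm across and 22 mm along of the tray's centre), and the jaw is still drawn back by more than 38 mm (x of shaft_center in the frame of tray between -0.034 and 0.034 m and y of shaft_center in the frame of tray between -0.022 and 0.022 m and z of shaft_center in the frame of tray below 0.022 m and angle between shaft_center's own y axis and vertical between 1.45 and 1.69 rad and linear speed of shaft below 0.02 m/s and value of joint jaw above 0.038 m); the robot touches nothing.
It fails at once if the vee block, ring gauge or eraser is moved by more than 20 mm (distance of any of vee_block, ring_gauge, eraser from where it was at the start of the episode above 0.02 m).
It fails at once if the wash bottle is moved by more than 20 mm or tipped over (distance of alcohol_bottle from where it was at the start of the episode above 0.02 m or angle between alcohol_bottle's own z axis and vertical above 0.3 rad).
It fails at once if the jaw is pushed directly (over 8 N) instead of by the handle (contact force between any of the fingers, the arm and jaw above 8 N).
It also fails if it takes over 69 s, if anything falls off the work surface, if the arm or the gripper's body presses on something with over 40 N, if the wrist force passes 120 N, or if a joint passes its speed limit or range.

ROBOT

A 6-joint arm with a two-finger parallel gripper is mounted at the origin on a cart in front of the work surface, level with it; the furniture and walls round the work are solid. World frame = base frame: x ahead of the robot, y to its left, z up, the work surface at z = 0. Lengths are in m, angles in rad, forces in N, time in s.
With the tool pointing down it reaches from about 0.425 to 0.925 m from the base axis. Payload 12.5 kg.
Tool frame: the origin (TCP) lies at the very end of the fingers, on their centre line; the grasp point (between the pads) lies 19 mm behind it; z points along the fingers, y is the direction in which the jaws open and shut (so a half turn about z gives the same grasp; the last joint's range is limited). The gripper opens to 85 mm and grips with 20 to 120 N. Pads are 22 mm wide; open, the fingers measure 114 mm over their backs; the gripper's body (76 mm by 85 mm) begins 54 mm behind the grasp point. The pads swing forward as they close: fully open they stand 13 mm farther back than shut.
Start: joints at [-1.252, 0.491, 1.559, -0, 1.092, -0.106], TCP at [0.258, -0.569, 0.231] pointing down, gripper open.
Joint ranges: [-3.1, 3.1], [-0.84, 2.19], [0.05, 2.79], [-1.13, 4.28], [0.06, 2.93], [-2.69, 2.69]. Speed limits (rad/s): [2.22, 2.22, 2.79, 3.14, 3.14, 3.14].

INTERFACE

Orientations are given as a unit quaternion [w, x, y, z].
In Python, from cell import r gives the robot as it stands.
- The arm moves only by the tool play_rows, never from a script. Its argument "motion" is a list of rows, each a list of 7 numbers: the shift along the tool's x, y, z in m, then the turn, a rotation vector about the tool's x, y, z in degrees, then the closure, from -1 (fully open) to 1 (shut), so that 0 is half open. A call has 1 to 20 rows; each row shifts and turns the commanded pose from where the row before left it, along the tool's axes as they then stand; what a row does not reach is not made up. A row lasts 1/12 s, in which the tool goes at most 41.7 mm and 7.16 degrees, less where a joint would pass 70% of its speed; a pose out of reach is approached as far as the arm can. A call with a gripper value outside its range is refused whole. The fingers move at their own pace and stop on an object; the grip force is fixed at half the most. Time passes only in rows, so rows that do not move let the fingers close. It gives the time, the measured TCP pose, the force and the opening at its end, in the units of the state.
- r.observe(): the state, without advancing time (a new reading comes with each control period).
- r.camera(name): name is "scene" or "side" or "wrist"; returns a dict with "image" (400x640x3 uint8, blue, green, red), "range_z" (400x640 float32, m along the optical axis (not along the pixel's ray), 0 where there is no reading), "mtx" (3x3 intrinsics, pixels), "distortion" ([k1, k2, p1, p2, k3] as OpenCV has them; the pictures are not rectified), "view" (4x4, takes a point from world to camera coordinates); the wrist camera has in their place "tool_from_camera" (4x4, takes a point from camera to tool coordinates, whose origin is the TCP and whose axes are the flange's). Camera axes: x right, y up, looking along -z (the intrinsics and any distortion apply to the point x, -y, -z); pixel columns grow to the right and rows downward; lengths in m; the calibration is good to about 2 mm. A picture is of the moment at which its call begins: read the wrist's pose just before it.
- r.finish_job(): hands the job in, once; it reports no verdict.
The state is a dict: "time_s": time; "joints": joint angles; "dq": joint speeds; "joint_efforts": joint torques, N m; "ee_pos": TCP position; "tool_rot": TCP orientation; "force": force on the tool from outside, world axes, zero at the start; "wrist_torque": the same for the moment, N m; "gripper_width": opening from 0.0 (shut) to 1.0 (fully open).
Only numpy, scipy, OpenCV 4.12 (cv2) and the standard library are available. Lean on these libraries where they do the work, as an engineer would, in place of code of your own. Each camera call takes 0.05 s, during which the arm holds its last target.

## Working session

There is one attempt and no reset: what is moved stays moved. The work goes in short steps, Python scripts to look and compute and a tool call to move; the robot and the scene stay as the last step left them, time stands still between calls to the robot, and variables do not carry over. Pictures are saved under pics/ and viewed, and the job is handed in when it is done.

Besides the shell and the picture viewer there is one more tool, called after "Call:" as name(argument=value, ...) on one line, values as JSON. play_rows: Moves the arm, as the interface text tells. Its arguments: {"type":"object","properties":{"motion":{"type":"array","items":{"type":"array","items":{"type":"number"}}}},"required":["motion"]}

```bash
ls; mkdir -p pics; python3 - <<'E'
from cell import r
import cv2,numpy as np
print(r.observe())
for n in ("scene","side","wrist"):
    c=r.camera(n); cv2.imwrite(f"pics/{n}0.png",c["image"])
    np.savez(f"pics/{n}0.npz",**{k:np.array(v) for k,v in c.items()})
    print(n,c["mtx"],c["distortion"],c.get("view",c.get("tool_from_camera")))
E
```

```text
pics
{'time_s': 0.0, 'joints': array([-1.25159687e+00,  4.91562897e-01,  1.55948602e+00,  1.03490426e-06,
        1.09169592e+00, -1.05571135e-01]), 'dq': array([-0.00129342, -0.00164337,  0.00096774, -0.00110876,  0.0001473 ,
        0.00055919]), 'joint_efforts': array([ 1.31048295e-03, -6.18437290e+01, -2.61598527e+01, -8.51059485e-05,
        3.96328513e-03, -3.80686902e-05]), 'ee_pos': array([ 0.25753086, -0.5692104 ,  0.23071307]), 'tool_rot': array([-5.72859440e-04,  9.77530783e-01,  2.10791928e-01, -6.09615894e-05]), 'force': array([-0.42110864,  0.02731363,  0.56295675]), 'wrist_torque': array([-0.0349067 , -0.00137407,  0.0704463 ]), 'gripper_width': 0.9954376009887579}
scene [[514.62091731   0.         321.70387796]
 [  0.         514.62091731 206.30162828]
 [  0.           0.           1.        ]] [-0.15693849  0.          0.          0.          0.        ] [[-0.58894834 -0.80798297  0.01741792  0.15142693]
 [ 0.59416497 -0.41828342  0.68702764 -0.44338732]
 [-0.547821    0.41497291  0.72642249 -0.85883551]
 [ 0.          0.          0.          1.        ]]
side [[393.24644053   0.         318.99516234]
 [  0.         393.24644053 196.98738625]
 [  0.           0.           1.        ]] [-0.03636115  0.          0.          0.          0.        ] [[ 0.99738709  0.070656    0.01505746 -0.47333592]
 [-0.04011138  0.36826869  0.92885373 -0.00583393]
 [ 0.0600839  -0.92703069  0.37014055 -1.20564344]
 [ 0.          0.          0.          1.        ]]
wrist [[276.93250446   0.         318.12827841]
 [  0.         276.93250446 199.75629682]
 [  0.           0.           1.        ]] [0.01116838 0.         0.         0.         0.        ] [[-1.40746108e-04  9.56455752e-01  2.91877329e-01  7.43793640e-02]
 [ 9.99999810e-01  3.09872316e-04 -5.33213999e-04  4.17195371e-04]
 [-6.00440300e-04  2.91877198e-01 -9.56455614e-01 -1.41567612e-01]
 [ 0.00000000e+00  0.00000000e+00  0.00000000e+00  1.00000000e+00]]
```

View pics/scene0.png

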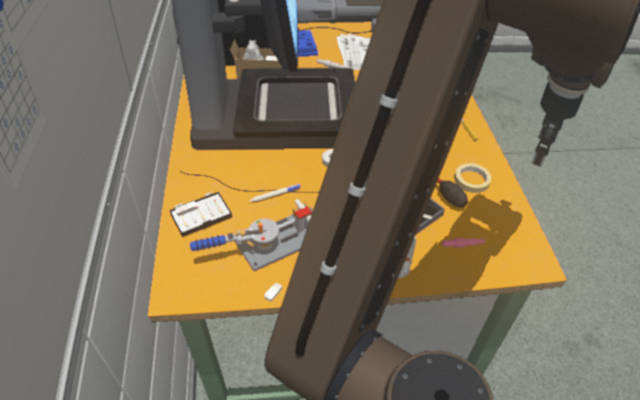

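View pics/side0.png

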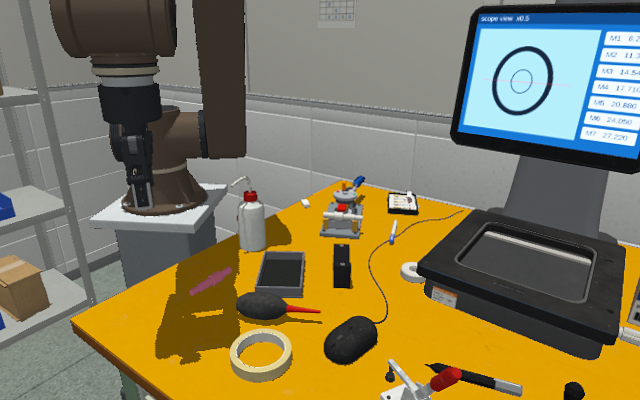

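View pics/wrist0.png

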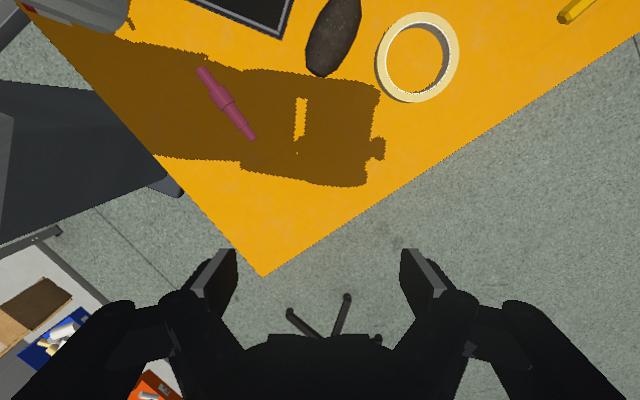

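```bash
cat > h.py <<'E'
import numpy as np,cv2
from scipy.spatial.transform import Rotation as R
def q2m(q): return R.from_quat([q[1],q[2],q[3],q[0]]).as_matrix()
class Cam:
    def __init__(s,c,obs=None):
        s.img=np.array(c["image"]);s.z=np.array(c["range_z"]);s.K=np.array(c["mtx"]);s.d=np.array(c["distortion"])
        if "view" in c: s.T=np.linalg.inv(np.array(c["view"]))
        else:
            W=np.eye(4);W[:3,:3]=q2m(obs["tool_rot"]);W[:3,3]=obs["ee_pos"];s.T=W@np.array(c["tool_from_camera"])
    def dirs(s,uv):
        p=cv2.undistortPoints(np.asarray(uv,float).reshape(-1,1,2),s.K,s.d).reshape(-1,2)
        return np.c_[p[:,0],-p[:,1],-np.ones(len(p))]
    def plane(s,uv,z):
        d=s.dirs(uv)@s.T[:3,:3].T;o=s.T[:3,3];return o+d*((z-o[2])/d[:,2])[:,None]
    def depth(s,uv):
        uv=np.asarray(uv,float).reshape(-1,2);i=np.round(uv).astype(int)
        return (s.dirs(uv)*s.z[i[:,1],i[:,0]][:,None])@s.T[:3,:3].T+s.T[:3,3]
    def cloud(s):
        v,u=np.mgrid[0:s.z.shape[0],0:s.z.shape[1]]
        return s.depth(np.c_[u.ravel(),v.ravel()]).reshape(*s.z.shape,3)
    def proj(s,P):
        Pc=(np.asarray(P,float).reshape(-1,3)-s.T[:3,3])@s.T[:3,:3]
        Pc=Pc*[1,-1,-1]
        return cv2.projectPoints(Pc,np.zeros(3),np.zeros(3),s.K,s.d)[0].reshape(-1,2)
def snap(n,tag):
    from cell import r
    o=r.observe();c=r.camera(n);cv2.imwrite(f"pics/{tag}.png",c["image"])
    np.savez(f"pics/{tag}.npz",ee_pos=o["ee_pos"],tool_rot=o["tool_rot"],**{k:np.array(v) for k,v in c.items()})
    return Cam(c,o)
def load(tag):
    c=np.load(f"pics/{tag}.npz");return Cam(c,c)
def crop(c,x0,y0,x1,y1,k,f): cv2.imwrite(f,cv2.resize(c.img[y0:y1,x0:x1],None,fx=k,fy=k,interpolation=cv2.INTER_CUBIC))
E
python3 - <<'E'
from h import *
s=load("scene0");d=load("side0")
print(s.T[:3,3],d.T[:3,3])
for n,uv in dict(handleend=(195,245),disc=(262,228),redjaw=(303,213),eraser=(273,292),box=(200,213)).items(): print(n,s.depth(uv).round(3))
for n,uv in dict(bottle=(252,225),trayc=(281,275),vee=(342,268),ring=(410,270),shaft=(345,217),fix=(346,195)).items(): print(n,d.depth(uv).round(3))
crop(s,170,180,340,310,4.5,"pics/c1.png");crop(d,220,160,440,300,3.6,"pics/c2.png")
E
```

```text
[-0.11786027  0.29328229  0.92585923] [ 0.54430489 -1.082076    0.45880363]
handleend [[0.592 0.094 0.07 ]]
disc [[ 0.545 -0.047  0.076]]
redjaw [[ 0.537 -0.15   0.068]]
eraser [[0.428 0.003 0.013]]
box [[0.722 0.026 0.014]]
bottle [[ 0.342 -0.29   0.068]]
trayc [[ 0.423 -0.391  0.005]]
vee [[ 0.549 -0.417  0.046]]
ring [[ 0.691 -0.367  0.018]]
shaft [[ 0.552 -0.177  0.046]]
fix [[ 0.553 -0.066  0.062]]
```

View pics/c1.png

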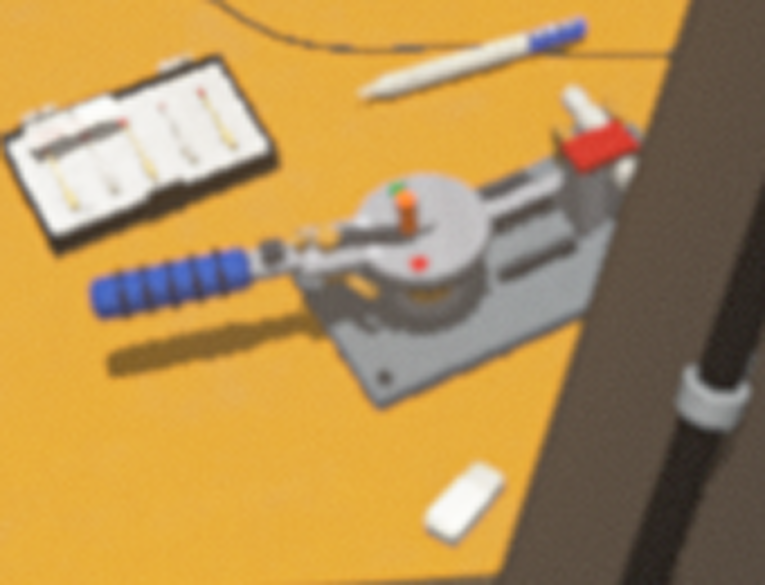

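View pics/c2.png

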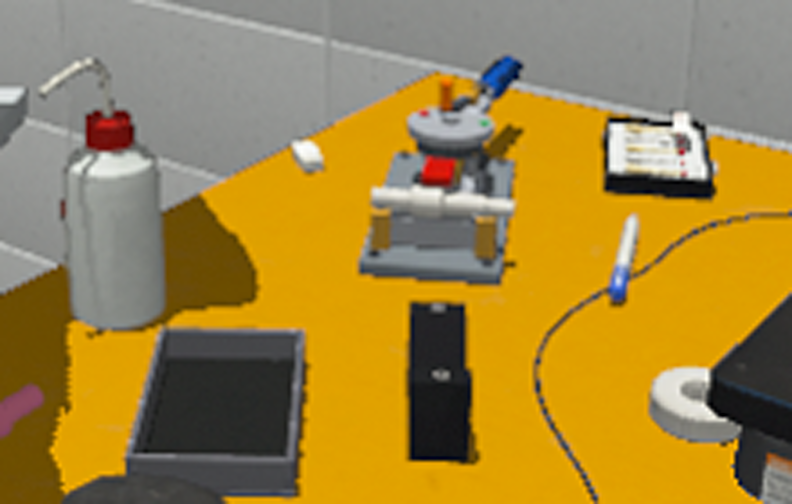

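Call:
play_rows(motion=[[0,0,-0.035,0,0,0,-1],[0,0,-0.035,0,0,0,-1],[0.01,-0.006,-0.02,0,0,0,-1],[0.026,-0.017,0,0,0,0,-1],[0.026,-0.017,0,0,0,0,-1],[0.026,-0.017,0,0,0,0,-1],[0.026,-0.017,0,0,0,0,-1],[0.026,-0.017,0,0,0,0,-1],[0.026,-0.017,0,0,0,0,-1],[0.026,-0.017,0,0,0,0,-1],[0.026,-0.017,0,0,0,0,-1],[0.026,-0.017,0,0,0,0,-1],[0.026,-0.017,0,0,0,0,-1],[0.026,-0.017,0,0,0,0,-1],[0.026,-0.017,0,0,0,0,-1],[0.026,-0.017,0,0,0,0,-1],[0.026,-0.017,0,0,0,0,-1],[0.026,-0.017,0,0,0,0,-1],[0.026,-0.017,0,0,0,0,-1],[0.025,-0.011,0,0,0,0,-1]])

```text
time_s: 1.82
ee_pos: [0.5498, -0.1182, 0.3213]
tool_rot: [-0.0, 0.977, 0.211, -0.0]
force: [-0.4, -0.2, 0.1]
gripper_width: 1.005
```

Call:
play_rows(motion=[[0,0,0,0,0,-6.8,-0.2],[0,0,0,0,0,-6.8,-0.2],[0,0,0,0,0,-6.8,-0.2],[0,0,0,0,0,-6.8,-0.2],[0,0,0,0,0,-6.8,-0.2],[0,0,0,0,0,-6.8,-0.2],[0,0,0,0,0,-6.8,-0.2],[0,0,0,0,0,-6.8,-0.2],[0,0,0,0,0,-6.8,-0.2],[0,0,0,0,0,-6.8,-0.2],[0,0,0,0,0,0,-0.2],[0,0,0,0,0,0,-0.2]])

```text
time_s: 2.82
ee_pos: [0.5493, -0.1202, 0.3211]
tool_rot: [-0.0, 0.694, 0.72, -0.0]
force: [1.0, 0.6, 0.8]
gripper_width: 0.597
```

```bash
python3 - <<'E'
from h import *
w=snap("wrist","w1");s=snap("scene","s1");print(w.T)
crop(w,0,0,640,400,1.25,"pics/w1b.png")
E
```

```text
[[ 9.99315012e-01 -3.54858244e-02 -1.05006420e-02  5.46823734e-01]
 [ 3.70054085e-02  9.55696789e-01  2.92017546e-01 -4.62857418e-02]
 [-3.27053539e-04 -2.92206098e-01  9.56355315e-01  4.62706769e-01]
 [ 0.00000000e+00  0.00000000e+00  0.00000000e+00  1.00000000e+00]]
```

View pics/w1b.png

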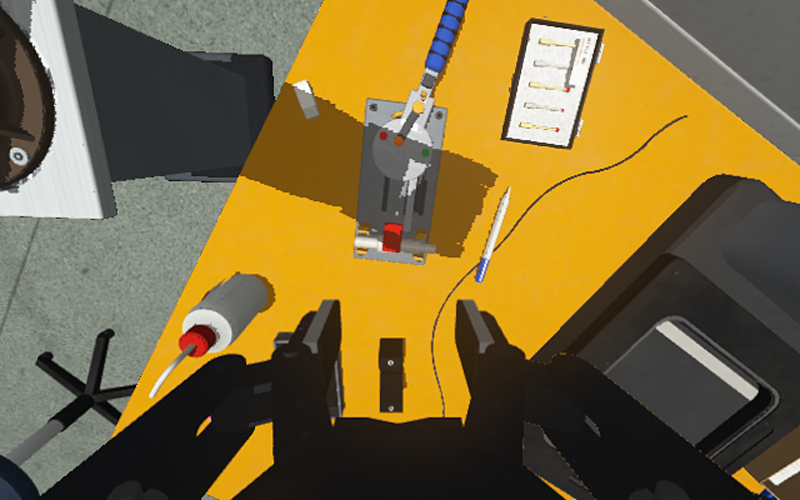

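View pics/s1.png

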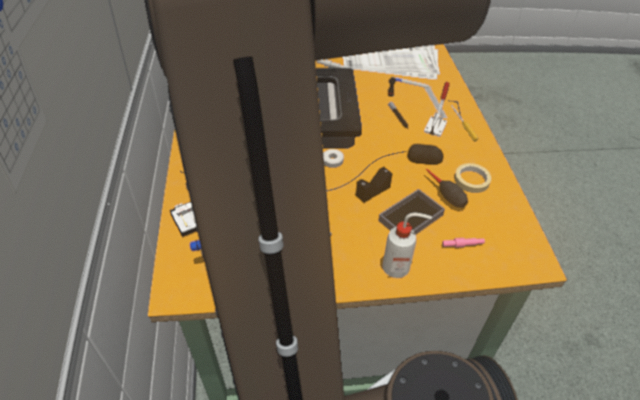

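```bash
cat > meas.py <<'E'
from h import *
def masks(w):
    hsv=cv2.cvtColor(w.img,cv2.COLOR_BGR2HSV)
    H,S,V=[hsv[...,i].astype(int) for i in range(3)]
    return dict(red=((H<5)|(H>174))&(S>150)&(V>60),green=(H>45)&(H<80)&(S>100)&(V>50),orange=(H>=5)&(H<12)&(S>150),blue=(H>105)&(H<125)&(S>120)&(V>60))
if __name__=="__main__":
    import sys
    w=load(sys.argv[1]);P=w.cloud()
    for n,m in masks(w).items():
        k,l,st,c=cv2.connectedComponentsWithStats(m.astype(np.uint8))
        for i in range(1,k):
            if st[i,4]>8:
                q=P[l==i];print(n,c[i].round(1),st[i],np.median(q,0).round(4),q.max(0)[2].round(4))
E
python3 meas.py w1; python3 - <<'E'
from h import *
w=load("w1");P=w.cloud()
# disc top: z in 60.5..65
x,y,z=P[...,0],P[...,1],P[...,2]
m=(abs(z-.0625)<.003)&(abs(x-.55)<.05)&(abs(y+.05)<.06)
k,l,st,c=cv2.connectedComponentsWithStats(m.astype(np.uint8));i=1+st[1:,4].argmax()
cn=cv2.findContours((l==i).astype(np.uint8),cv2.RETR_EXTERNAL,cv2.CHAIN_APPROX_NONE)[0][0].reshape(-1,2)
q=w.plane(cn,.0625)[:,:2]
print("disc n",st[i],np.median(P[l==i],0))
cc,rr=cv2.minEnclosingCircle(q.astype(np.float32));print(cc,rr)
# plate
m=((abs(z-.012)<.004)&(abs(x-.55)<.12)&(y>-.25)&(y<.05)).astype(np.uint8)
hsv=cv2.cvtColor(w.img,cv2.COLOR_BGR2HSV)
m=((hsv[...,1]<70)&(m>0)).astype(np.uint8)
q=w.plane(np.argwhere(m)[:,::-1],.012)[:,:2]
print("plate",cv2.minAreaRect(q.astype(np.float32)), len(q))
# shaft pts
m=(abs(x-.55)<.08)&(y<-.13)&(y>-.2)&(z>.035)&(z<.06)
q=P[m]; print("shaft",q.min(0),q.max(0),len(q))
E
```

```text
red [306.4 108.2] [304 105   6   7  32] [ 0.5298 -0.0377  0.0624] 0.0639
red [314.1 183.1] [307 178  15  13 120] [ 0.5443 -0.1421  0.0651] 0.0677
red [310.  199.2] [306 196  11   6  31] [ 0.5375 -0.1672  0.065 ] 0.0671
red [158.1 271.6] [143 260  30  25 488] [ 0.3401 -0.255   0.1361] 0.4627
green [340.  121.7] [338 119   5   6  28] [ 0.5774 -0.0543  0.062 ] 0.0642
orange [313.4 193. ] [307 185  14  17 153] [ 0.5434 -0.1574  0.0654] 0.4627
blue [355.   28.9] [340   1  31  57 690] [0.5892 0.0585 0.0653] 0.4627
blue [370.    0.6] [365   0  10   3  20] [0.606  0.0899 0.0651] 0.0671
blue [383.9 215.9] [381 207   7  19  48] [ 0.6669 -0.2092  0.0114] 0.0141
blue [613.9 395.6] [608 392  13   8  43] [ 1.2018 -0.6009  0.0067] 0.0847
disc n [ 298   71   50   74 1999] [ 0.55752051 -0.04790102  0.06144668]
(0.5576616525650024, -0.036315008997917175) 0.050304919481277466
plate ((0.548236072063446, -0.102135568857193), (0.1669982373714447, 0.3062567710876465), 18.142366409301758) 3811
shaft [ 0.49791484 -0.18679431  0.03509611] [ 0.59839848 -0.13474626  0.05990996] 655
```

```bash
python3 - <<'E'
from h import *
from scipy.optimize import least_squares
w=load("w1");P=w.cloud();x,y,z=P[...,0],P[...,1],P[...,2]
m=(abs(z-.062)<.004)&(np.hypot(x-.5536,y+.046)<.045)
cn=max(cv2.findContours(m.astype(np.uint8),cv2.RETR_EXTERNAL,cv2.CHAIN_APPROX_NONE)[0],key=len).reshape(-1,2)
q=w.plane(cn,.0625)[:,:2]
q=q[np.hypot(*(q-[.5536,-.046]).T)<.043]
f=least_squares(lambda p:np.hypot(*(q-p[:2]).T)-.034,[.5536,-.046],loss="soft_l1",f_scale=.001);print("disc",f.x,np.abs(f.fun).mean())
C=f.x
hsv=cv2.cvtColor(w.img,cv2.COLOR_BGR2HSV)
m=((abs(z-.012)<.005)&(hsv[...,1]<70)&(abs(x-.55)<.09)&(y>-.25)&(y<.05)).astype(np.uint8)
m=cv2.morphologyEx(m,cv2.MORPH_CLOSE,np.ones((15,15)));m=cv2.morphologyEx(m,cv2.MORPH_OPEN,np.ones((9,9)))
cn=max(cv2.findContours(m,cv2.RETR_EXTERNAL,cv2.CHAIN_APPROX_NONE)[0],key=len).reshape(-1,2)
r=cv2.minAreaRect(w.plane(cn,.012)[:,:2].astype(np.float32));print("plate",r,cv2.boxPoints(r))
m=(abs(x-.55)<.09)&(y<-.13)&(y>-.2)&(z>.043)&(z<.0575)
q=P[m];
mu=q[:,:2].mean(0);U=np.linalg.svd(q[:,:2]-mu)[2] if len(q)<3000 else None
print("shaft",mu,U,len(q)); t=(q[:,:2]-mu)@U[0];s=(q[:,:2]-mu)@U[1]
print(t.min(),t.max(),np.percentile(s,[2,50,98]),np.percentile(q[:,2],[50,98]))
c=U[0]*(t.min()+t.max())/2+mu;print("shaft centre",c, "angle",np.degrees(np.arctan2(U[0][1],U[0][0])))
print("dist spindle",np.hypot(*(c-C)), np.degrees(np.arctan2(*(c-C)[::-1])))
# knob
m=(np.hypot(x-C[0],y-C[1])<.03)&(z>.075)&(z<.1);q=P[m];print("knob",len(q),q.mean(0),q.max(0))
crop(w,270,60,370,220,4,"pics/c3.png")
E
```

```text
disc [ 0.55289822 -0.05167261] 0.008071809748906325
plate ((0.5457066893577576, -0.1251462697982788), (0.15032273530960083, 0.09735678881406784), 85.51496887207031) [[ 0.49129984 -0.1962709 ]
 [ 0.5883585  -0.20388407]
 [ 0.6001135  -0.05402164]
 [ 0.50305486 -0.04640847]]
shaft [ 0.54751319 -0.16411284] [[ 0.99609803 -0.08825373]
 [-0.08825373 -0.99609803]] 505
-0.04950314174903994 0.051522011984263476 [-0.02838136  0.00104364  0.01083658] [0.04977245 0.05550249]
shaft centre [ 0.54851869 -0.16420193] angle -5.06315332046697
dist spindle 0.1126145073465095 -92.22877011139873
knob 47 [ 0.54765686 -0.04274479  0.09160821] [ 0.5516044  -0.03880566  0.09394091]
```

View pics/c3.png

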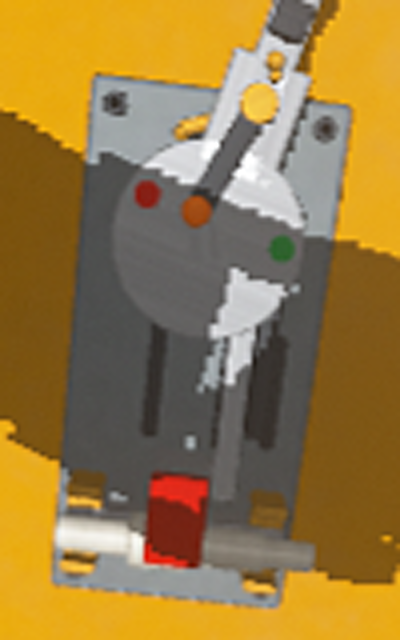

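Call:
play_rows(motion=[[0,0,0,0,0,6.9,0.4],[0,0,0,0,0,6.9,0.4],[0,0,0,0,0,7.0,0.4],[0.0245,-0.0089,0.02,0,0,0,0.4],[0.0245,-0.0089,0.025,0,0,0,0.4],[0.0245,-0.0089,0.03,0,0,0,0.4],[0,0,0.03,0,0,0,0.4],[0,0,0.03,0,0,0,0.4],[0,0,0.03,0,0,0,0.4],[0,0,0.02,0,0,0,0.4],[0,0,0.01,0,0,0,0.4],[0,0,0,0,0,0,0.4]])

```text
time_s: 3.92
ee_pos: [0.5467, -0.042, 0.1245]
tool_rot: [-0.001, 0.812, 0.584, -0.001]
force: [0.4, 0.6, -0.8]
gripper_width: 0.301
```

```bash
python3 - <<'E'
from h import *
w=snap("wrist","w2")
crop(w,0,0,640,400,1.25,"pics/w2b.png")
E
python3 meas.py w2
```

```text
red [525.6  49.2] [523  47   6   6  28] [0.7444 0.0225 0.0152] 0.0172
red [525.9 106.5] [524 105   5   4  17] [ 0.7396 -0.0219  0.0153] 0.266
red [296.3 215.5] [291 211  11  10  91] [ 0.5303 -0.0377  0.0622] 0.0643
red [346.4 321.2] [339 310  15  24 270] [ 0.5388 -0.1425  0.0654] 0.1698
green [360.  215.9] [355 211  11  11  95] [ 0.5774 -0.0538  0.0624] 0.064
orange [319.  223.7] [312 213  14  23 245] [ 0.5482 -0.04    0.0899] 0.266
blue [332.   0.] [325   0  15   1  15] [0.6    0.0895 0.0659] 0.0667
blue [331.4  13.5] [317   3  30  21 548] [0.5976 0.083  0.0654] 0.266
blue [331.   35.3] [317  26  29  19 502] [0.5937 0.0716 0.0655] 0.266
blue [330.6  56.2] [317  47  29  19 469] [0.5898 0.0602 0.0655] 0.266
blue [330.5  76.4] [317  68  28  18 439] [0.586  0.0487 0.0656] 0.266
blue [330.   98.6] [317  87  28  24 566] [0.5814 0.0357 0.0651] 0.266
blue [473.  299.2] [470 288   7  24 141] [ 0.6674 -0.2041  0.0117] 0.0141
```

View pics/w2b.png

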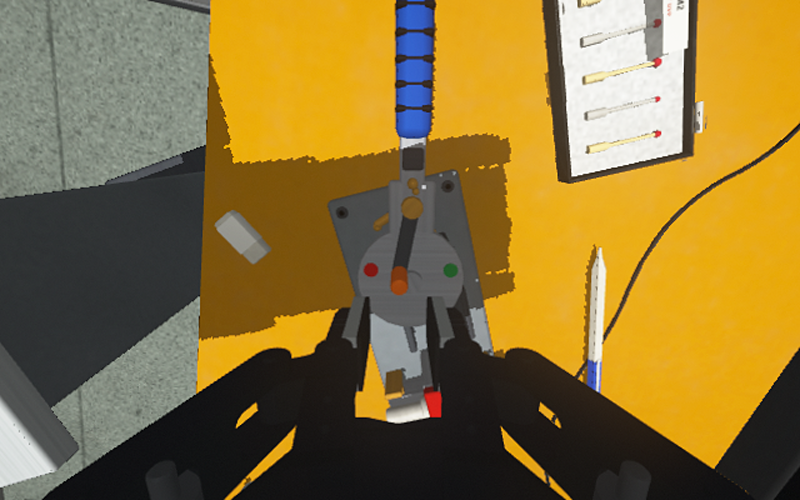

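Call:
play_rows(motion=[[0,0,0.02,0,0,0,0.4],[0,0,0.02,0,0,0,0.4],[0,0,0.009,0,0,0,0.4],[0,0,0,0,0,0,0.4],[0,0.006,0,0,0,0,0.4],[0,0.006,0,0,0,0,0.4],[0,0.006,0,0,0,0,0.4],[0,0.004,0,0,0,0,0.4],[0,0.003,0,0,0,0,0.4],[0,0,0,0,0,0,0.4],[0,0,0,0,0,0,0.4]])

```text
time_s: 4.88
ee_pos: [0.5701, -0.0497, 0.0776]
tool_rot: [-0.001, 0.811, 0.585, -0.001]
force: [-7.8, 2.1, 5.6]
gripper_width: 0.298
```

```bash
python3 - <<'E'
from h import *
w=snap("wrist","w3")
crop(w,0,0,640,400,1.25,"pics/w3b.png")
E
python3 meas.py w3|grep -v blue
```

```text
red [539.4  33.6] [536  30   8   8  50] [0.7444 0.0224 0.0153] 0.0182
red [538.9  70.5] [537  69   5   5  15] [7.426e-01 5.000e-04 1.450e-02] 0.2191
red [538.4 105.4] [536 103   6   6  27] [ 0.7399 -0.0219  0.0152] 0.0163
red [250.6 242.4] [244 236  14  14 147] [ 0.5302 -0.0378  0.0623] 0.2191
green [331.  241.9] [325 236  14  13 144] [ 0.5776 -0.0535  0.0623] 0.0641
orange [303.2 255. ] [294 239  19  34 482] [ 0.5637 -0.0443  0.0875] 0.2191
```

View pics/w3b.png

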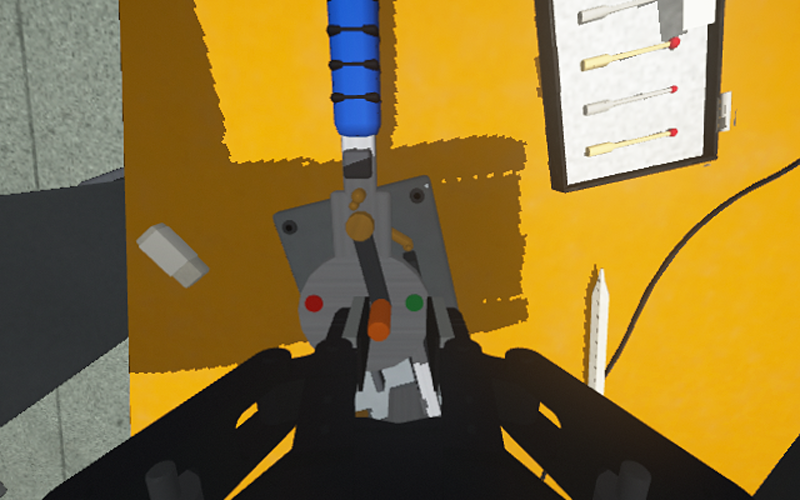

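Call:
play_rows(motion=[[0,-0.008,0,0,0,0,0.4],[0,0,-0.015,0,0,0,0.3],[0,0,-0.015,0,0,0,0.2],[0.02,-0.002,0,0,0,0,0.2],[0.033,-0.002,0,0,0,0,0.2],[0.033,-0.002,0,0,0,0,0.2],[0.022,-0.002,0,0,0,0,0.2],[0.01,-0.001,0,0,0,0,0.2],[0,0,0,0,0,0,0.2]])

```text
time_s: 5.68
ee_pos: [0.5926, 0.069, 0.1074]
tool_rot: [0.0, 0.811, 0.585, 0.0]
force: [0.3, -0.6, -0.5]
gripper_width: 0.4
```

```bash
python3 - <<'E'
from h import *
w=snap("wrist","w4")
crop(w,0,0,640,400,1.25,"pics/w4b.png")
E
python3 meas.py w4|grep -v red
```

```text
blue [315.1 183. ] [302 171  27  25 594] [0.6004 0.0978 0.0649] 0.249
blue [315.5 204.1] [302 197  27  15 332] [0.5959 0.0836 0.0656] 0.249
blue [315.4 220.2] [303 214  26  14 321] [0.592  0.0721 0.0656] 0.249
blue [315.7 235.7] [303 230  26  13 305] [0.5884 0.0607 0.0656] 0.249
blue [315.9 250.8] [304 245  25  13 286] [0.5847 0.0493 0.0655] 0.249
blue [316.1 266.2] [304 260  25  15 325] [0.5809 0.0371 0.0654] 0.0681
blue [455.6 395.1] [453 389   7  11  53] [ 0.6682 -0.1983  0.0114] 0.1809
```

View pics/w4b.png

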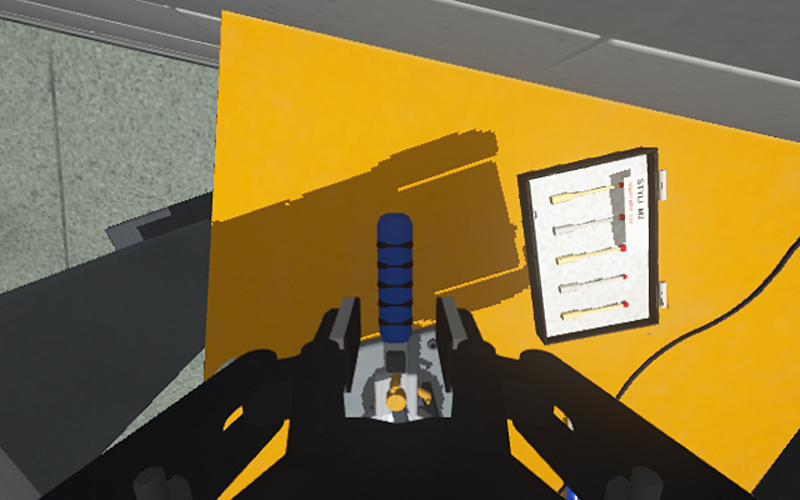

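Call:
play_rows(motion=[[0,0,0.025,0,0,0,0.2],[0,0,0.025,0,0,0,0.2],[-0.001,0,0.014,0,0,0,0.4],[0,0,0,0,0,0,0.4],[0,0,0,0,0,0,0.4],[-0.0005,-0.0112,0,0,0,-5.1,0.4],[-0.0005,-0.0112,0,0,0,-5.1,0.4],[-0.0005,-0.0112,0,0,0,-5.1,0.4],[-0.0005,-0.0112,0,0,0,-5.1,0.4],[-0.0005,-0.0112,0,0,0,-5.1,0.4],[-0.0005,-0.0112,0,0,0,-5.1,0.4],[-0.0005,-0.0112,0,0,0,-5.1,0.4],[-0.0005,-0.0112,0,0,0,-5.1,0.4],[-0.0005,-0.0112,0,0,0,-5.1,0.4],[-0.0005,-0.0112,0,0,0,-5.1,0.4],[0,0,0,0,0,0,0.4]])

```text
time_s: 7.07
ee_pos: [0.4838, 0.0521, 0.0447]
tool_rot: [0.001, 0.479, 0.878, 0.0]
force: [0.9, 1.0, -0.2]
gripper_width: 0.296
```

```bash
cat > pol.py <<'E'
from h import *
from cell import r
o=r.observe();d=o["ee_pos"][:2]-[.552,-.051];M=q2m(o["tool_rot"])
print("t",o["time_s"],"R",np.hypot(*d).round(4),"pos ang",np.degrees(np.arctan2(d[1],d[0])).round(1),"tool x ang",np.degrees(np.arctan2(M[1,0],M[0,0])).round(1),"z",o["ee_pos"][2].round(4),o["force"].round(1),o["wrist_torque"].round(2),o["joints"].round(2),"tilt",M[2].round(3))
E
python3 pol.py; python3 - <<'E'
from h import *
d=snap("side","d5");w=snap("wrist","w5")
crop(d,280,150,440,270,5,"pics/d5b.png")
E
```

```text
t 7.0667 R 0.1236 pos ang 123.5 tool x ang 122.7 z 0.0447 [ 0.9  1.  -0.2] [ 0.16 -0.07 -0.03] [-0.03  0.59  2.06 -0.    0.48 -0.6 ] tilt [-0.001  0.001 -1.   ]
```

View pics/d5b.png

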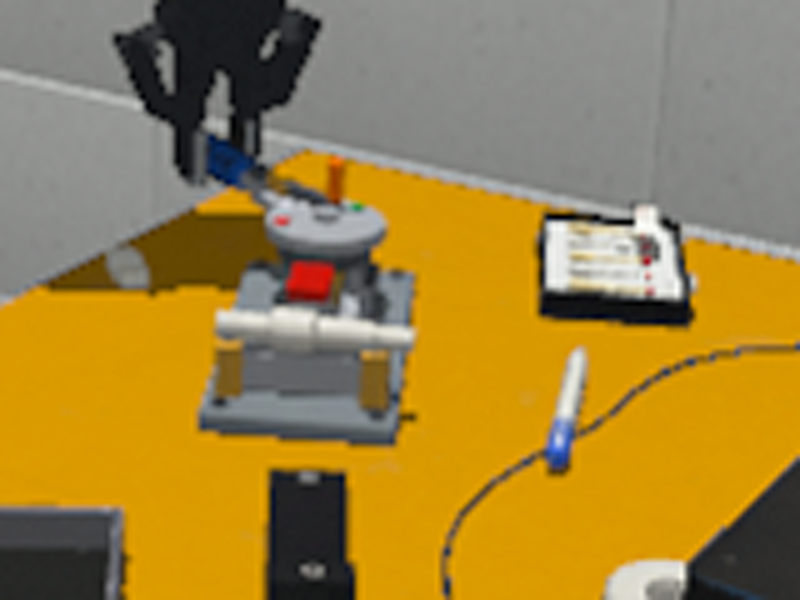

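View pics/w5.png

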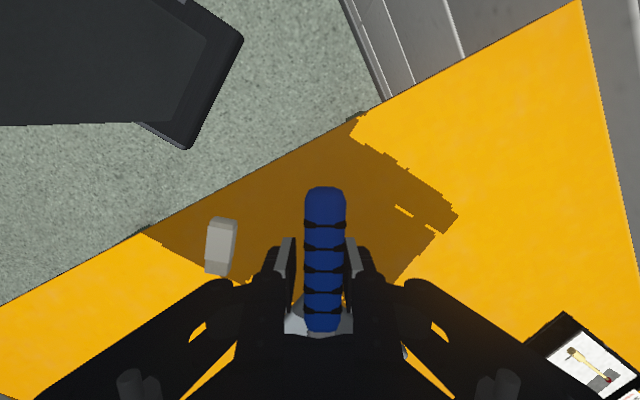

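Call:
play_rows(motion=[[-0.0003,0.0115,0,0,0,5.3,0.4],[-0.0003,0.0115,0,0,0,5.3,0.4],[-0.0003,0.0115,0,0,0,5.3,0.4],[-0.0003,0.0115,0,0,0,5.3,0.4],[-0.0003,0.0115,0,0,0,5.3,0.4],[-0.0003,0.0115,0,0,0,5.3,0.4],[-0.0003,0.0115,0,0,0,5.3,0.4],[-0.0003,0.0115,0,0,0,5.3,0.4],[-0.0003,0.0115,0,0,0,5.3,0.4],[-0.0003,0.0115,0,0,0,5.3,0.4],[-0.0003,0.0115,0,0,0,5.3,0.4],[-0.0003,0.0115,0,0,0,5.3,0.4],[-0.0003,0.0115,0,0,0,5.3,0.4],[-0.0003,0.0115,0,0,0,5.0,0.4],[0,0,0,0,0,0,0.4]])

```text
time_s: 8.42
ee_pos: [0.6362, 0.0431, 0.0437]
tool_rot: [0.001, 0.913, 0.408, 0.001]
force: [-0.5, -0.2, -0.5]
gripper_width: 0.3
```

```bash
python3 pol.py
```

```text
t 8.4167 R 0.1263 pos ang 48.2 tool x ang 48.2 z 0.0437 [-0.5 -0.2 -0.5] [-0.01 -0.06  0.04] [-0.04  0.73  1.68 -0.    0.73  0.69] tilt [ 0.001  0.002 -1.   ]
```

Call:
play_rows(motion=[[-0.0005,-0.0116,0,0,0,-5.3,0.4],[-0.0005,-0.0116,0,0,0,-5.3,0.4],[-0.0005,-0.0116,0,0,0,-5.3,0.4],[-0.0005,-0.0116,0,0,0,-5.3,0.4],[-0.0005,-0.0116,0,0,0,-5.3,0.4],[-0.0005,-0.0116,0,0,0,-5.3,0.4],[-0.0005,-0.0116,0,0,0,-5.3,0.4],[-0.0005,-0.0116,0,0,0,-5.3,0.4],[-0.0005,-0.0116,0,0,0,-5.3,0.4],[-0.0005,-0.0116,0,0,0,-5.3,0.4],[-0.0005,-0.0116,0,0,0,-5.3,0.4],[-0.0005,-0.0116,0,0,0,-5.3,0.4],[-0.0005,-0.0116,0,0,0,-5.3,0.4],[-0.0005,-0.0116,0,0,0,-5.3,0.4],[0,0,0,0,0,0,0.4]])

```text
time_s: 9.67
ee_pos: [0.4819, 0.0557, 0.0437]
tool_rot: [-0.0, 0.476, 0.879, -0.0]
force: [-0.1, 1.3, -0.8]
gripper_width: 0.303
```

```bash
python3 pol.py;python3 - <<'E'
from h import *
d=snap("side","d6")
crop(d,280,150,440,270,5,"pics/d6b.png")
E
```

```text
t 9.6667 R 0.1276 pos ang 123.3 tool x ang 123.1 z 0.0437 [-0.1  1.3 -0.8] [ 0.18 -0.05 -0.01] [-0.02  0.59  2.07 -0.    0.48 -0.6 ] tilt [ 0. -0. -1.]
```

View pics/d6b.png

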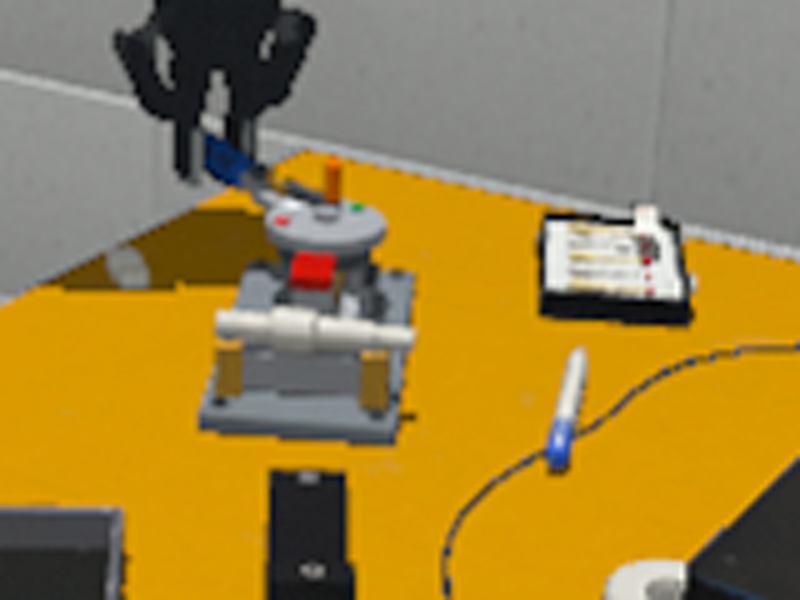

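```bash
cat > jaw.py <<'E'
from h import *
import sys
from meas import masks
def jaw(d):
    m=masks(d)["red"].astype(np.uint8);P=d.cloud()
    m&=((abs(P[...,0]-.55)<.04)&(P[...,1]<-.07)&(P[...,1]>-.2)&(P[...,2]>.055)).astype(np.uint8)
    # top face z~.0665
    u=np.argwhere(m)[:,::-1];q=P[m>0];f=np.array([-.0819,-.9966])
    s=(q[:,:2]-[.552,-.051])@f
    return len(q),np.percentile(s,[3,50,97]).round(4), q.max(0)[2].round(3)
if __name__=="__main__":
    for t in sys.argv[1:]: print(t,jaw(load(t)))
E
python3 jaw.py side0 d5 d6
```

```text
side0 (58, array([0.0892, 0.1111, 0.1206]), np.float64(0.069))
d5 (63, array([0.0781, 0.103 , 0.1124]), np.float64(0.068))
d6 (58, array([0.0689, 0.0916, 0.0971]), np.float64(0.069))
```

Call:
play_rows(motion=[[-0.0003,0.0116,0,0,0,5.3,0.4],[-0.0003,0.0116,0,0,0,5.3,0.4],[-0.0003,0.0116,0,0,0,5.3,0.4],[-0.0003,0.0116,0,0,0,5.3,0.4],[-0.0003,0.0116,0,0,0,5.3,0.4],[-0.0003,0.0116,0,0,0,5.3,0.4],[-0.0003,0.0116,0,0,0,5.3,0.4],[-0.0003,0.0116,0,0,0,5.3,0.4],[-0.0003,0.0116,0,0,0,5.3,0.4],[-0.0003,0.0116,0,0,0,5.3,0.4],[-0.0003,0.0116,0,0,0,5.3,0.4],[-0.0003,0.0116,0,0,0,5.3,0.4],[-0.0003,0.0116,0,0,0,5.3,0.4],[-0.0003,0.0116,0,0,0,5.3,0.4],[0,0,0,0,0,0,0.4]])

```text
time_s: 10.97
ee_pos: [0.6362, 0.0471, 0.0434]
tool_rot: [0.0, 0.913, 0.408, 0.001]
force: [-0.7, -0.0, -0.5]
gripper_width: 0.301
```

Call:
play_rows(motion=[[-0.0005,-0.0116,0,0,0,-5.3,0.4],[-0.0005,-0.0116,0,0,0,-5.3,0.4],[-0.0005,-0.0116,0,0,0,-5.3,0.4],[-0.0005,-0.0116,0,0,0,-5.3,0.4],[-0.0005,-0.0116,0,0,0,-5.3,0.4],[-0.0005,-0.0116,0,0,0,-5.3,0.4],[-0.0005,-0.0116,0,0,0,-5.3,0.4],[-0.0005,-0.0116,0,0,0,-5.3,0.4],[-0.0005,-0.0116,0,0,0,-5.3,0.4],[-0.0005,-0.0116,0,0,0,-5.3,0.4],[-0.0005,-0.0116,0,0,0,-5.3,0.4],[-0.0005,-0.0116,0,0,0,-5.3,0.4],[-0.0005,-0.0116,0,0,0,-5.3,0.4],[-0.0005,-0.0116,0,0,0,-5.3,0.4],[0,0,0,0,0,0,0.4]])

```text
time_s: 12.22
ee_pos: [0.4819, 0.0595, 0.0435]
tool_rot: [-0.0, 0.476, 0.879, -0.0]
force: [0.9, 1.0, 0.7]
gripper_width: 0.3
```

```bash
python3 pol.py;python3 - <<'E'
from h import *
d=snap("side","d7")
crop(d,280,150,440,270,5,"pics/d7b.png")
E
python3 jaw.py d7
```

```text
t 12.2167 R 0.1309 pos ang 122.4 tool x ang 123.1 z 0.0435 [0.9 1.  0.7] [ 0.1  -0.09  0.01] [-0.01  0.59  2.06 -0.    0.48 -0.59] tilt [ 0.    -0.001 -1.   ]
d7 (57, array([0.0557, 0.0771, 0.087 ]), np.float64(0.068))
```

View pics/d7b.png

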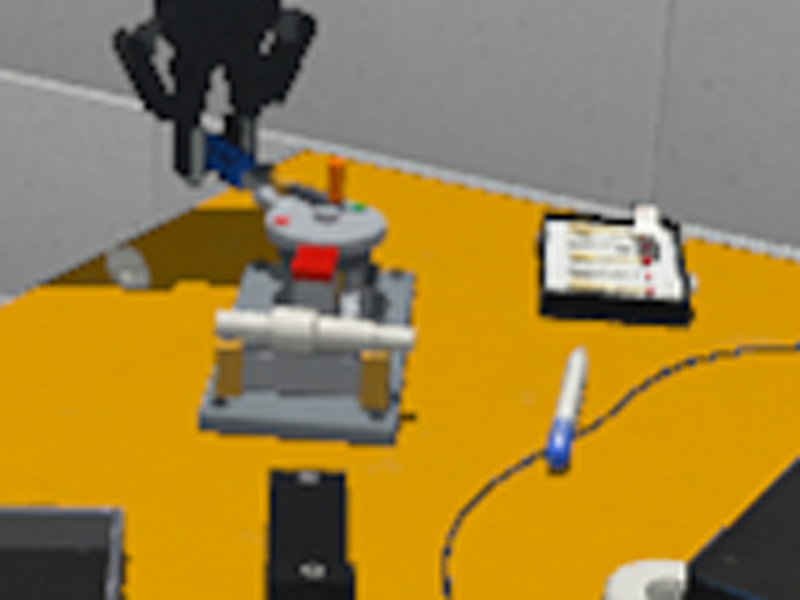

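Call:
play_rows(motion=[[-0.0007,0.0116,0,0,0,5.3,0.4],[-0.0007,0.0116,0,0,0,5.3,0.4],[-0.0007,0.0116,0,0,0,5.3,0.4],[-0.0007,0.0116,0,0,0,5.3,0.4],[-0.0007,0.0116,0,0,0,5.3,0.4],[-0.0007,0.0116,0,0,0,5.3,0.4],[-0.0007,0.0116,0,0,0,5.3,0.4],[-0.0007,0.0116,0,0,0,5.3,0.4],[-0.0007,0.0116,0,0,0,5.3,0.4],[-0.0007,0.0116,0,0,0,5.3,0.4],[-0.0007,0.0116,0,0,0,5.3,0.4],[-0.0007,0.0116,0,0,0,5.3,0.4],[-0.0007,0.0116,0,0,0,5.3,0.4],[-0.0007,0.0116,0,0,0,5.3,0.4],[0,0,0,0,0,0,0.4]])

```text
time_s: 13.52
ee_pos: [0.6361, 0.0456, 0.0433]
tool_rot: [0.0, 0.913, 0.408, 0.001]
force: [-0.4, -0.8, -0.2]
gripper_width: 0.3
```

Call:
play_rows(motion=[[-0.0005,-0.0116,0,0,0,-5.3,0.4],[-0.0005,-0.0116,0,0,0,-5.3,0.4],[-0.0005,-0.0116,0,0,0,-5.3,0.4],[-0.0005,-0.0116,0,0,0,-5.3,0.4],[-0.0005,-0.0116,0,0,0,-5.3,0.4],[-0.0005,-0.0116,0,0,0,-5.3,0.4],[-0.0005,-0.0116,0,0,0,-5.3,0.4],[-0.0005,-0.0116,0,0,0,-5.3,0.4],[-0.0005,-0.0116,0,0,0,-5.3,0.4],[-0.0005,-0.0116,0,0,0,-5.3,0.4],[-0.0002,-0.0058,0,0,0,-2.65,0.4]])

```text
time_s: 14.43
ee_pos: [0.5197, 0.0744, 0.0435]
tool_rot: [0.0, 0.611, 0.792, 0.0]
force: [2.8, 3.3, -0.3]
gripper_width: 0.307
```

```bash
python3 pol.py;python3 - <<'E'
from h import *
d=snap("side","d8")
E
python3 jaw.py d8
```

```text
t 14.4333 R 0.1295 pos ang 104.5 tool x ang 104.7 z 0.0435 [ 2.8  3.3 -0.3] [ 0.37 -0.35  0.  ] [ 0.02  0.63  1.97 -0.    0.55 -0.24] tilt [-0.     0.001 -1.   ]
d8 (52, array([0.0504, 0.0729, 0.0781]), np.float64(0.068))
```

Call:
play_rows(motion=[[-0.0003,-0.0077,0,0,0,-3.5,0.4],[-0.0003,-0.0077,0,0,0,-3.5,0.4]])

```text
time_s: 14.65
ee_pos: [0.5064, 0.0697, 0.0435]
tool_rot: [0.001, 0.563, 0.826, 0.001]
force: [3.1, 3.8, 1.3]
gripper_width: 0.302
```

Call:
play_rows(motion=[[-0.0002,-0.0055,0,0,0,-2.5,0.4]])

```text
time_s: 14.73
ee_pos: [0.5013, 0.0675, 0.0436]
tool_rot: [0.001, 0.545, 0.838, 0.001]
force: [4.7, 8.0, -1.4]
gripper_width: 0.299
```

Call:
play_rows(motion=[[-0.0002,-0.0055,0,0,0,-2.5,0.4]])

```text
time_s: 14.82
ee_pos: [0.4969, 0.0653, 0.0436]
tool_rot: [0.001, 0.527, 0.85, 0.001]
force: [7.2, 10.6, -2.2]
gripper_width: 0.305
```

```bash
python3 pol.py;python3 - <<'E'
from h import *
d=snap("side","d9")
E
python3 jaw.py d9
```

```text
t 14.8167 R 0.1287 pos ang 115.4 tool x ang 116.4 z 0.0436 [ 7.2 10.6 -2.2] [ 1.67 -0.98 -0.  ] [-0.    0.61  2.03  0.    0.5  -0.46] tilt [-0.001  0.003 -1.   ]
d9 (52, array([0.0484, 0.0712, 0.0776]), np.float64(0.068))
```

Call:
play_rows(motion=[[-0.0002,-0.0055,0,0,0,-2.5,0.4],[0,0,0,0,0,0,0.4]])

```text
time_s: 15.03
ee_pos: [0.4908, 0.0623, 0.0434]
tool_rot: [0.0, 0.508, 0.861, 0.0]
force: [0.2, -0.4, -0.6]
gripper_width: 0.299
```

```bash
python3 pol.py;python3 - <<'E'
from h import *
d=snap("side","d10")
w=snap("wrist","w10")
crop(d,200,150,440,310,3.3,"pics/d10b.png")
E
python3 jaw.py d10
```

```text
t 15.0333 R 0.1287 pos ang 118.4 tool x ang 118.9 z 0.0434 [ 0.2 -0.4 -0.6] [-0.03 -0.02  0.01] [-0.01  0.6   2.04 -0.    0.5  -0.51] tilt [-0.  0. -1.]
d10 (53, array([0.0436, 0.0681, 0.0773]), np.float64(0.069))
```

View pics/d10b.png

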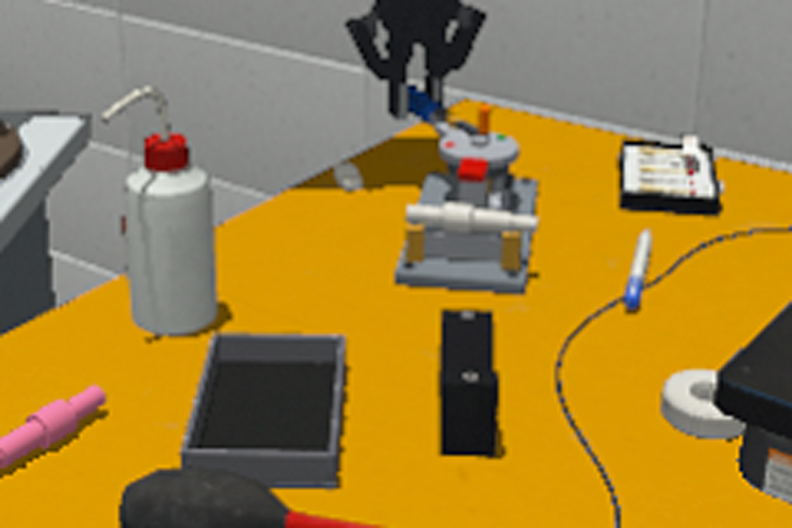

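```bash
cat > jaw2.py <<'E'
from h import *
import sys
from meas import masks
C=np.array([.552,-.051]);f=np.array([-.0819,-.9966])
for t in sys.argv[1:]:
    d=load(t);m=masks(d)["red"].astype(np.uint8)
    P=d.cloud();m&=(np.linalg.norm(P[...,:2]-[.548,-.13],axis=-1)<.07)&(P[...,2]>.05)
    k,l,st,c=cv2.connectedComponentsWithStats(m);i=1+st[1:,4].argmax()
    p=np.argwhere(l==i)[:,::-1];a=[p[:,1].min()-.5,p[:,1].max()+.5];u=p[:,0].mean()
    # bottom of blob = lower front edge z .058 ; top = rear top edge z .0665
    b=d.plane([[u,a[1]]],.058)[0];tp=d.plane([[u,a[0]]],.0665)[0]
    cen=d.plane([c[i]],.064)[0]
    print(t,st[i],"front edge s",((b[:2]-C)@f).round(4),"rear",((tp[:2]-C)@f).round(4),"centroid",((cen[:2]-C)@f).round(4))
E
python3 jaw2.py side0 d5 d6 d7 d8 d9 d10
python3 - <<'E'
from h import *
w=load("w10");crop(w,0,0,640,400,1.25,"pics/w10b.png")
E
```

```text
side0 [337 203   9   9  60] front edge s 0.1203 rear 0.0816 centroid 0.1064
d5 [337 202   9   8  64] front edge s 0.1077 rear 0.0748 centroid 0.0966
d6 [338 201   9   7  58] front edge s 0.0944 rear 0.0675 centroid 0.0849
d7 [338 199  10   7  58] front edge s 0.081 rear 0.0532 centroid 0.0717
d8 [338 198  10   7  54] front edge s 0.0742 rear 0.0459 centroid 0.0663
d9 [339 198   9   7  53] front edge s 0.0741 rear 0.0458 centroid 0.0644
d10 [339 198   9   7  54] front edge s 0.0741 rear 0.0458 centroid 0.0647
```

View pics/w10b.png

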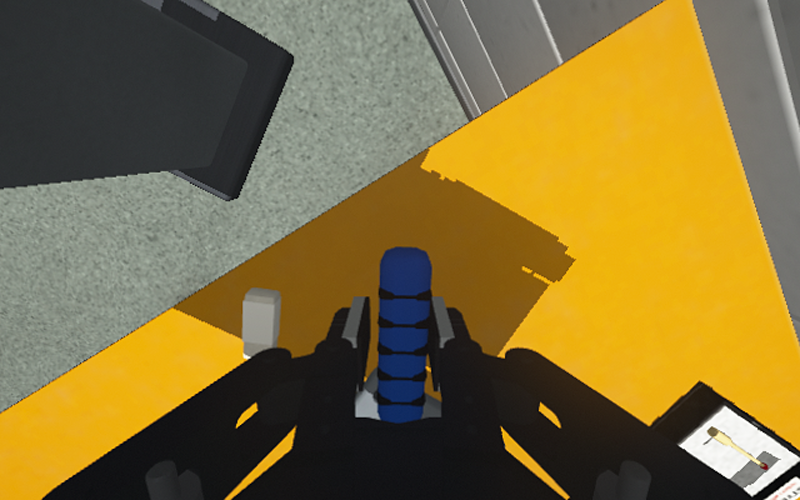

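```bash
python3 - <<'E'
from h import *
w=load("d10");crop(w,295,135,355,195,10,"pics/d10c.png")
P=w.cloud()
# finger silhouette in tool frame
o=np.load("pics/d10.npz");M=q2m(o["tool_rot"]);Q=(P-o["ee_pos"])@M
m=(np.linalg.norm(Q,axis=-1)<.2)&(Q[...,2]<.003)
hsv=cv2.cvtColor(w.img,cv2.COLOR_BGR2HSV)
m&=(hsv[...,2]<90)&(w.z>0)
for a in range(0,120,8):
    k=m&(Q[...,2]<-a/1e3)&(Q[...,2]>-(a+8)/1e3)
    if k.any(): print(a,Q[k][:,1].min().round(3),Q[k][:,1].max().round(3),k.sum())
E
```

```text
0 -0.032 0.013 24
8 -0.033 0.022 26
16 -0.054 0.022 63
24 -0.03 0.025 52
32 -0.03 0.02 24
40 -0.044 0.036 36
48 -0.05 0.043 60
56 -0.054 0.049 61
64 -0.058 0.05 77
72 -0.063 0.056 71
80 -0.066 0.06 70
88 -0.069 0.061 108
96 -0.066 0.056 90
104 -0.052 0.038 83
112 -0.041 0.034 56
```

View pics/d10c.png

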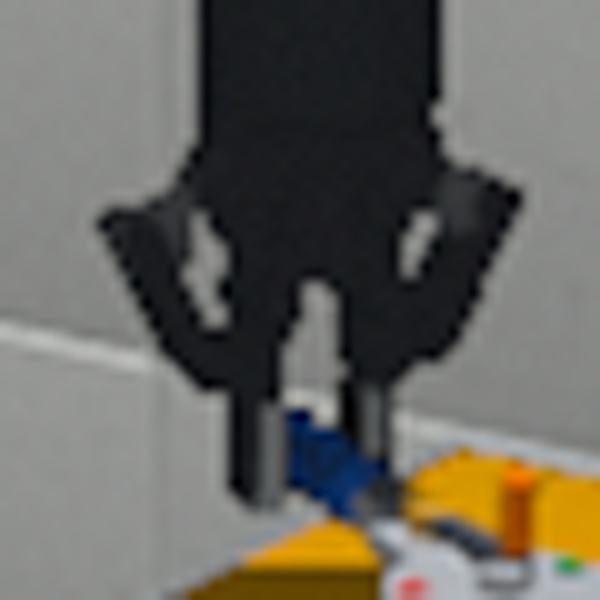

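Call:
play_rows(motion=[[0,0,-0.02,0,0,0,0.3],[0,0,-0.035,0,0,0,0.2],[0,0,-0.035,0,0,-7.0,0.2],[0,0,-0.02,0,0,-7.0,0.2],[0,0,0,0,0,-7.0,0.2],[0,0,0,0,0,-7.0,0.2],[0,0,0,0,0,-7.0,0.2],[0,0,0,0,0,-7.0,0.2],[0,0,0,0,0,-7.0,0.2],[0,0,0,0,0,-7.0,0.2],[-0.008,-0.022,0,0,0,0,0.2],[-0.012,-0.035,0,0,0,0,0.2],[-0.012,-0.035,0,0,0,0,0.2],[-0.012,-0.035,0,0,0,0,0.2],[-0.012,-0.035,0,0,0,0,0.2],[-0.012,-0.034,0,0,0,0,0.2],[-0.0086,-0.025,0,0,0,0,0.2],[0,0,0,0,0,0,0.2]])

```text
time_s: 16.63
ee_pos: [0.5483, -0.1696, 0.1532]
tool_rot: [0.001, 0.048, 0.999, -0.001]
force: [-0.6, -0.3, -0.4]
gripper_width: 0.397
```

```bash
python3 - <<'E'
from h import *
w=snap("wrist","w11");s=snap("scene","s11")
crop(w,0,0,640,400,1.25,"pics/w11b.png")
E
python3 pol.py; python3 meas.py w11
```

```text
t 16.7333 R 0.1151 pos ang -92.5 tool x ang 174.6 z 0.153 [ 0.2  0.5 -1.1] [-0.02  0.01  0.04] [-0.41  0.51  1.78 -0.    0.86 -1.89] tilt [ 0.001  0.    -1.   ]
red [448.4 166.1] [443 161  11  11  93] [ 0.5261 -0.0581  0.0623] 0.2946
red [386.7 195.2] [ 367  183   41   26 1007] [ 0.5458 -0.1105  0.0652] 0.2946
green [472.2 213.3] [468 209  10  10  71] [ 0.5706 -0.0351  0.0622] 0.2946
orange [472.8 201.3] [464 195  20  16 175] [ 0.5522 -0.0461  0.0806] 0.0928
blue [634.7  82.7] [623  77  17  21 100] [0.4738 0.0802 0.0618] 0.2946
blue [625.7  96.3] [606  85  32  26 379] [0.4839 0.0735 0.0652] 0.2946
blue [601.7 109.3] [576  94  46  34 761] [0.4918 0.0579 0.0651] 0.2946
blue [578.3 122.3] [562 111  28  25 364] [0.5    0.0412 0.0652] 0.2946
blue [559.8 132.8] [546 120  29  27 536] [0.5068 0.0285 0.0647] 0.2946
blue [297.7 287.8] [285 284  26   8 140] [ 0.6667 -0.2057  0.0114] 0.1735
```

View pics/w11b.png

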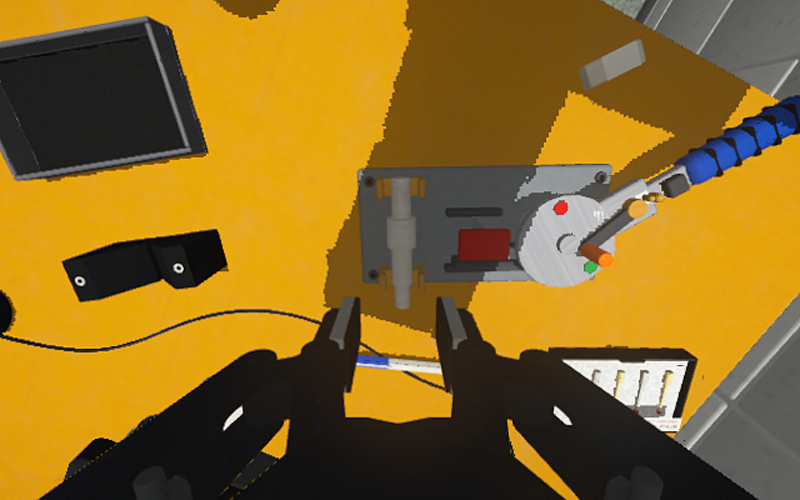

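View pics/s11.png

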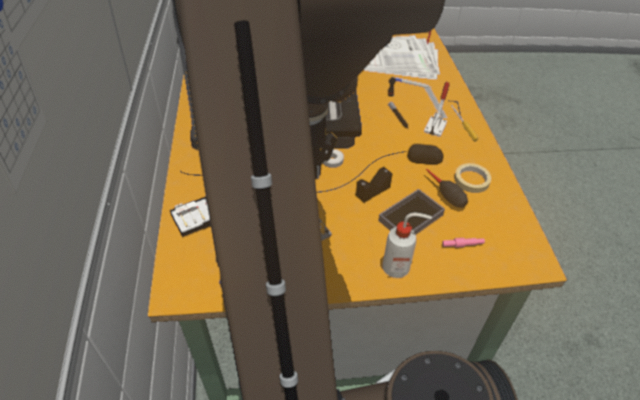

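```bash
python3 - <<'E'
from h import *
w=load("w11");P=w.cloud();x,y,z=P[...,0],P[...,1],P[...,2]
hsv=cv2.cvtColor(w.img,cv2.COLOR_BGR2HSV);S=hsv[...,1]
m=((S<70)&(z>.044)&(z<.058)&(abs(x-.548)<.08)&(abs(y+.165)<.03)).astype(np.uint8)
k,l,st,c=cv2.connectedComponentsWithStats(m);i=1+st[1:,4].argmax();print(st[i])
q=P[l==i];uv=np.argwhere(l==i)[:,::-1]
r=cv2.minAreaRect(w.plane(uv,.047)[:,:2].astype(np.float32));print("shaft",r)
b=cv2.boxPoints(r);print(b)
t=q[:,0]
for a in np.arange(.49,.61,.01):
    s=(t>a)&(t<a+.01)
    if s.sum()>3: print(a.round(3),np.percentile(q[s,1],[3,50,97]).round(4),q[s,2].max().round(4))
d=load("d10")
# tray rim in side view / wrist
for n,c in (("w",w),("d",d)):
    Q=c.cloud();m=((abs(Q[...,2]-.024)<.0025)&(abs(Q[...,0]-.42)<.1)&(abs(Q[...,1]+.39)<.12)).astype(np.uint8)
    hs=cv2.cvtColor(c.img,cv2.COLOR_BGR2HSV);m&=(hs[...,1]<90).astype(np.uint8)
    m=cv2.morphologyEx(m,cv2.MORPH_CLOSE,np.ones((3,3)))
    k,l,st,_=cv2.connectedComponentsWithStats(m);i=1+st[1:,4].argmax()
    print(n,st[i],cv2.minAreaRect(c.plane(np.argwhere(l==i)[:,::-1],.024)[:,:2].astype(np.float32)))
    cv2.imwrite(f"pics/m_{n}.png",np.uint8(l==i)*255)
E
```

```text
[ 309  142   24  105 1741]
shaft ((0.5473059415817261, -0.1676969677209854), (0.020953798666596413, 0.10084186494350433), 85.34832763671875)
[[ 0.49620143 -0.17405033]
 [ 0.5967111  -0.18222839]
 [ 0.5984105  -0.1613436 ]
 [ 0.49790078 -0.15316555]]
0.49 [-0.1699 -0.1639 -0.1577] 0.0522
0.5 [-0.1707 -0.1645 -0.1582] 0.0525
0.51 [-0.1712 -0.1646 -0.1582] 0.0521
0.52 [-0.1755 -0.1659 -0.1566] 0.0562
0.53 [-0.1761 -0.1663 -0.1565] 0.0561
0.54 [-0.177  -0.1669 -0.1571] 0.0561
0.55 [-0.1755 -0.1682 -0.1606] 0.0529
0.56 [-0.1758 -0.1687 -0.1615] 0.0527
0.57 [-0.1766 -0.1693 -0.1623] 0.0522
0.58 [-0.176  -0.1708 -0.1655] 0.0505
0.59 [-0.1764 -0.171  -0.1659] 0.0503
w [   0   13  155  131 1962] ((0.42573022842407227, -0.389179527759552), (0.08936485648155212, 0.14080961048603058), 3.789311170578003)
d [255 251  50  38 279] ((0.42448890209198, -0.3939448595046997), (0.09009092301130295, 0.14154872298240662), 4.38192892074585)
```

View pics/m_d.png

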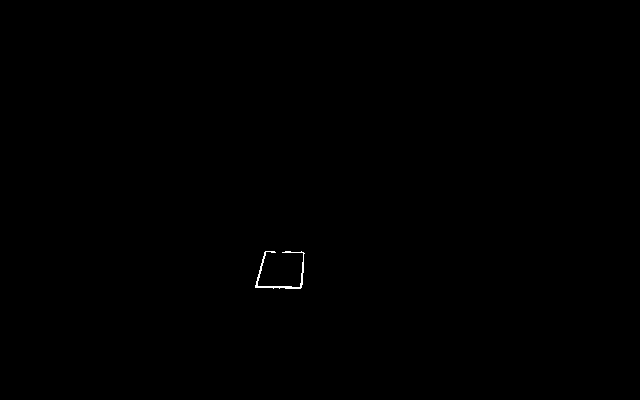

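Call:
play_rows(motion=[[0.004,0.001,0.02,0,0,0,0.2],[0.004,0.001,0.03,0,0,0,0.2],[0,0,0.03,0,0,0,0.2],[0,0,0.018,0,0,0,0.2],[0,0,0,0,0,0,0.2]])

```text
time_s: 17.15
ee_pos: [0.5377, -0.1607, 0.0522]
tool_rot: [-0.003, 0.045, 0.999, 0.001]
force: [-0.3, 0.5, 0.3]
gripper_width: 0.399
```

```bash
python3 - <<'E'
from h import *
w=snap("wrist","w12");d=snap("side","d12")
crop(w,100,0,540,400,1.5,"pics/w12b.png");crop(d,290,140,400,240,6,"pics/d12b.png")
E
python3 pol.py
```

```text
t 17.25 R 0.1114 pos ang -96.5 tool x ang 174.8 z 0.0555 [ 0.6 -0.2  0.8] [-0.02 -0.02 -0.03] [-0.41  0.64  1.87 -0.    0.64 -1.89] tilt [ 0.001  0.    -1.   ]
```

View pics/w12b.png

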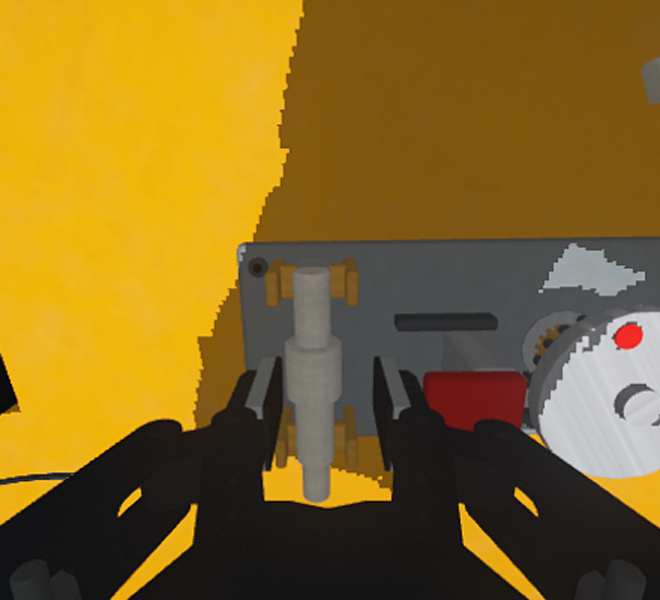

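View pics/d12b.png

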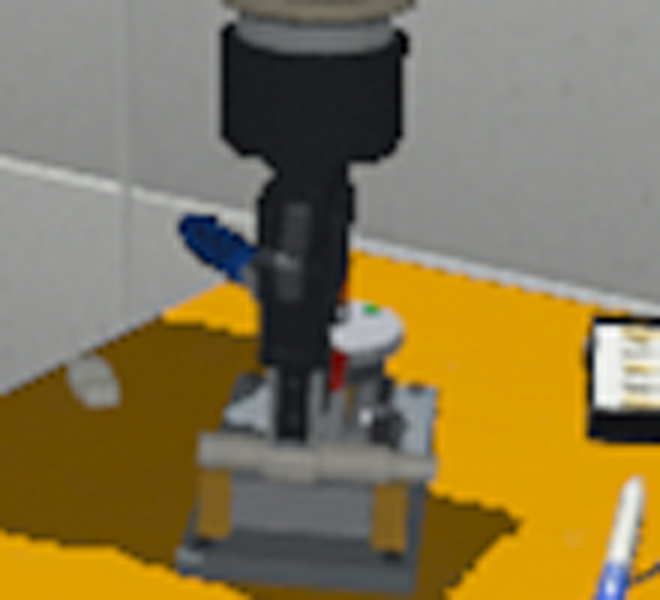

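Call:
play_rows(motion=[[0,-0.005,0,0,0,0,0.2],[0,0,0,0,0,0,0.2],[0,0,0.012,0,0,0,0.2],[0,0,0.013,0,0,0,0.2],[0,0,0,0,0,0,0.2]])

```text
time_s: 17.67
ee_pos: [0.5386, -0.1676, 0.0298]
tool_rot: [-0.0, 0.046, 0.999, 0.0]
force: [-0.4, -0.3, -0.2]
gripper_width: 0.396
```

```bash
python3 - <<'E'
from h import *
w=snap("wrist","w13");print(r.observe()["ee_pos"]) if 0 else None
crop(w,100,0,540,400,1.5,"pics/w13b.png")
E
python3 pol.py; python3 -c "
from cell import r;print(r.observe()['ee_pos'])"
```

```text
t 17.7167 R 0.1174 pos ang -96.4 tool x ang 174.8 z 0.0306 [-1.  -0.   0.1] [-0.03 -0.   -0.03] [-0.42  0.68  1.88 -0.    0.58 -1.9 ] tilt [ 0. -0. -1.]
[ 0.53888539 -0.16765013  0.03061386]
```

View pics/w13b.png

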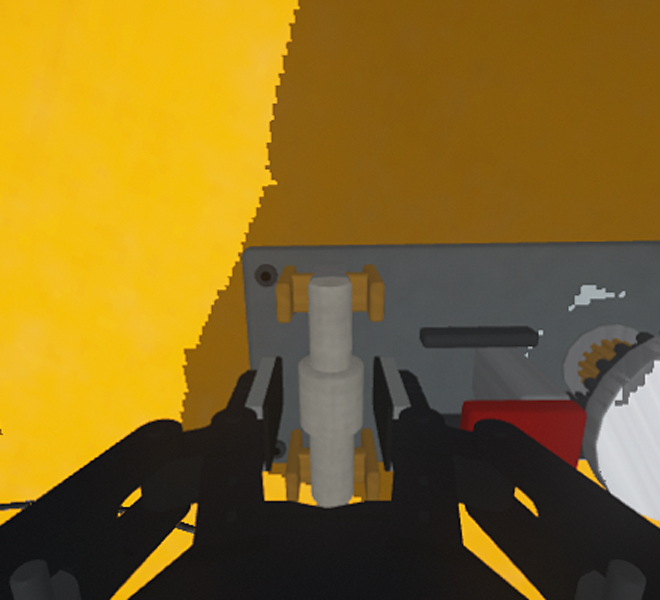

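Call:
play_rows(motion=[[0,0,0,0,0,0,0.6],[0,0,0,0,0,0,1],[0,0,0,0,0,0,1],[0,0,0,0,0,0,1],[0,0,0,0,0,0,1],[0,0,0,0,0,0,1],[0,0,0,0,0,0,1]])

```text
time_s: 18.3
ee_pos: [0.5393, -0.1677, 0.0314]
tool_rot: [0.001, 0.045, 0.999, -0.0]
force: [-1.5, 0.8, 8.1]
gripper_width: 0.228
```

Call:
play_rows(motion=[[0,0,-0.01,0,0,0,1],[0,0,-0.015,0,0,0,1],[0,0,-0.02,0,0,0,1],[0,0,-0.03,0,0,0,1],[0,0,-0.035,0,0,0,1],[0,0,-0.035,0,0,0,1],[0,0,-0.02,0,0,0,1],[0,0,0,0,0,0,1]])

```text
time_s: 18.97
ee_pos: [0.5403, -0.1681, 0.2006]
tool_rot: [0.004, 0.045, 0.999, -0.001]
force: [-0.4, -0.9, -2.4]
gripper_width: 0.232
```

```bash
python3 - <<'E'
from h import *
w=snap("wrist","w14");d=snap("side","d14")
crop(w,100,0,540,400,1.5,"pics/w14b.png");crop(d,200,100,440,300,3.3,"pics/d14b.png")
E
python3 pol.py; python3 jaw2.py d14; python3 -c "
from cell import r;print(r.observe()['ee_pos'])"
```

```text
t 19.0667 R 0.1173 pos ang -96.5 tool x ang 174.8 z 0.196 [-0.1  0.1 -2.5] [-0.02 -0.02 -0.04] [-0.42  0.44  1.75 -0.    0.94 -1.9 ] tilt [-0.001 -0.001 -1.   ]
d14 [339 198   9   7  51] front edge s 0.0741 rear 0.0458 centroid 0.0646
[ 0.5387678  -0.16750412  0.19598323]
```

View pics/w14b.png

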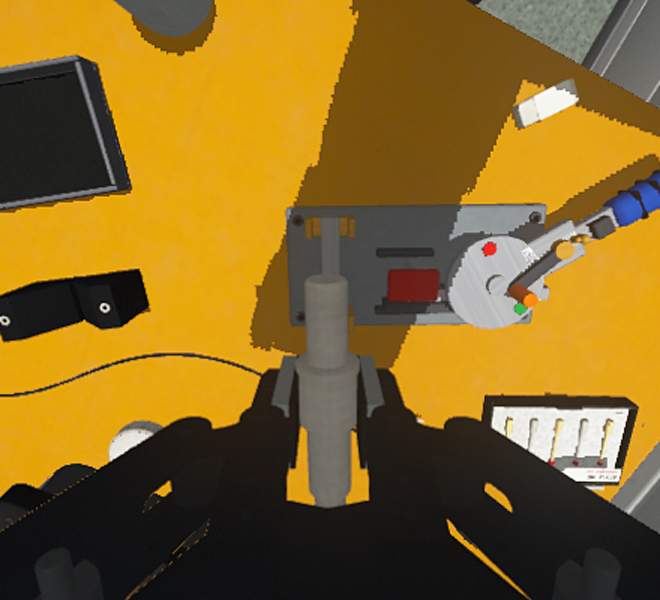

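View pics/d14b.png

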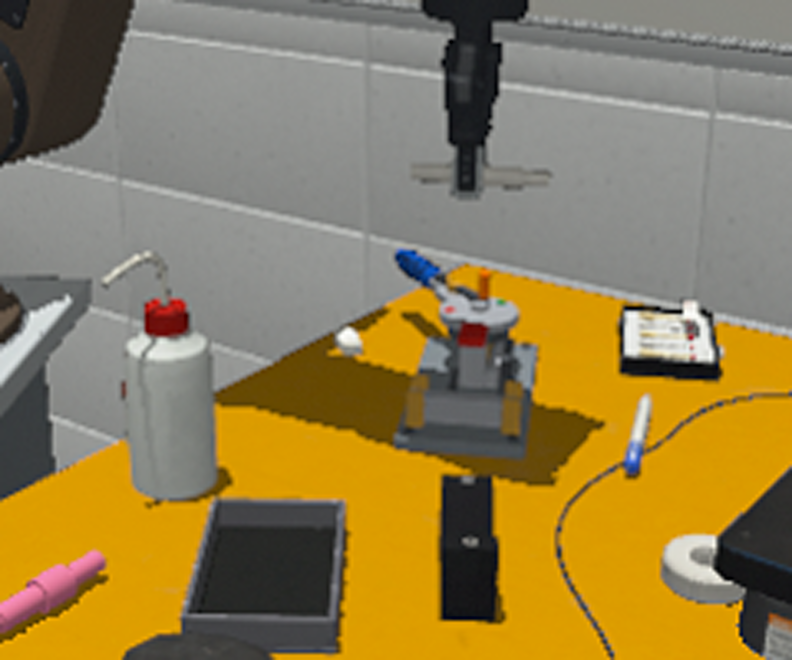

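```bash
python3 - <<'E'
from h import *
for t in ("w1","w11","w14","side0","d14","s1","s11"):
    c=load(t);P=c.cloud();x,y,z=P[...,0],P[...,1],P[...,2]
    for a,b in ((.03,.14),(.15,.175),(.18,.26)):
        m=(z>a)&(z<b)&(abs(x-.33)<.09)&(abs(y+.28)<.08)&(c.z>0)
        if m.sum()>10: q=P[m];print(t,a,m.sum(),np.percentile(q,2,axis=0).round(3),np.percentile(q,98,axis=0).round(3))
E
```

```text
w1 0.03 2528 [ 0.314 -0.279  0.034] [ 0.365 -0.229  0.138]
w1 0.15 164 [ 0.306 -0.3    0.151] [ 0.337 -0.259  0.175]
w14 0.03 565 [ 0.358 -0.277  0.031] [ 0.366 -0.241  0.067]
side0 0.03 1166 [ 0.306 -0.293  0.033] [ 0.364 -0.255  0.138]
side0 0.15 68 [ 0.303 -0.302  0.153] [ 0.336 -0.262  0.175]
d14 0.03 1171 [ 0.305 -0.292  0.032] [ 0.364 -0.254  0.138]
d14 0.15 70 [ 0.304 -0.302  0.153] [ 0.336 -0.262  0.175]
s1 0.03 1179 [ 0.3   -0.277  0.034] [ 0.353 -0.229  0.139]
s1 0.15 62 [ 0.303 -0.299  0.152] [ 0.333 -0.258  0.175]
s11 0.03 1179 [ 0.3   -0.278  0.032] [ 0.353 -0.229  0.139]
s11 0.15 59 [ 0.302 -0.299  0.152] [ 0.334 -0.258  0.175]
```

Call:
play_rows(motion=[[0,0,0,0,0,3.8,1],[0,0,0,0,0,7,1],[0,0,0,0,0,7,1],[0,0,0,0,0,7,1],[0,0,0,0,0,7,1],[0,0,0,0,0,7,1],[0,0,0,0,0,7,1],[0,0,0,0,0,7,1],[0,0,0,0,0,7,1],[0,0,0,0,0,7,1],[0,0,0,0,0,7,1],[0,0,0,0,0,7,1],[0,0,0,0,0,0,1]])

```text
time_s: 20.15
ee_pos: [0.5383, -0.1673, 0.1936]
tool_rot: [-0.001, 0.684, 0.729, -0.001]
force: [-0.1, -0.7, -1.7]
gripper_width: 0.23
```

Call:
play_rows(motion=[[-0.008,-0.005,0,0,0,0,1],[-0.018,-0.01,0,0,0,0,1],[-0.022,-0.013,0,0,0,0,1],[-0.022,-0.013,0,0,0,0,1],[-0.022,-0.013,0,0,0,0,1],[-0.022,-0.013,0,0,0,0,1],[-0.022,-0.013,0,0,0,0,1],[-0.022,-0.013,0,0,0,0,1],[-0.022,-0.013,0,0,0,0,1],[-0.022,-0.012,0,0,0,0,1],[-0.0124,-0.0062,0,0,0,0,1],[0,0,0,0,0,0,1],[0,0,0,0,0,0,1],[0,0,0,0,0,0,1]])

```text
time_s: 21.32
ee_pos: [0.43, -0.3894, 0.195]
tool_rot: [-0.0, 0.682, 0.732, 0.0]
force: [-0.5, -0.5, -2.3]
gripper_width: 0.226
```

```bash
python3 - <<'E'
from h import *
w=snap("wrist","w15");d=snap("side","d15")
crop(w,0,0,640,400,1.25,"pics/w15b.png");crop(d,180,100,420,300,3.3,"pics/d15b.png")
for c in (w,d):
    Q=c.cloud();m=((abs(Q[...,2]-.024)<.0025)&(abs(Q[...,0]-.42)<.1)&(abs(Q[...,1]+.39)<.12)).astype(np.uint8)
    hs=cv2.cvtColor(c.img,cv2.COLOR_BGR2HSV);m&=(hs[...,1]<90).astype(np.uint8)
    print(cv2.minAreaRect(c.plane(np.argwhere(m)[:,::-1],.024)[:,:2].astype(np.float32)))
E
python3 pol.py; python3 -c "
from cell import r;print(r.observe()['ee_pos'])"
```

```text
((0.4112032353878021, -0.3796042799949646), (0.12467193603515625, 0.23067905008792877), 9.737052917480469)
((0.4127464294433594, -0.3653508424758911), (0.12040553987026215, 0.2197447419166565), 20.419395446777344)
t 21.4167 R 0.3594 pos ang -109.8 tool x ang 94.1 z 0.1952 [ 0.5  0.3 -2.1] [ 0.01 -0.08 -0.  ] [-0.85  0.47  1.71  0.    0.96 -0.92] tilt [ 0. -0. -1.]
[ 0.43037263 -0.38915349  0.19521987]
```

View pics/w15b.png

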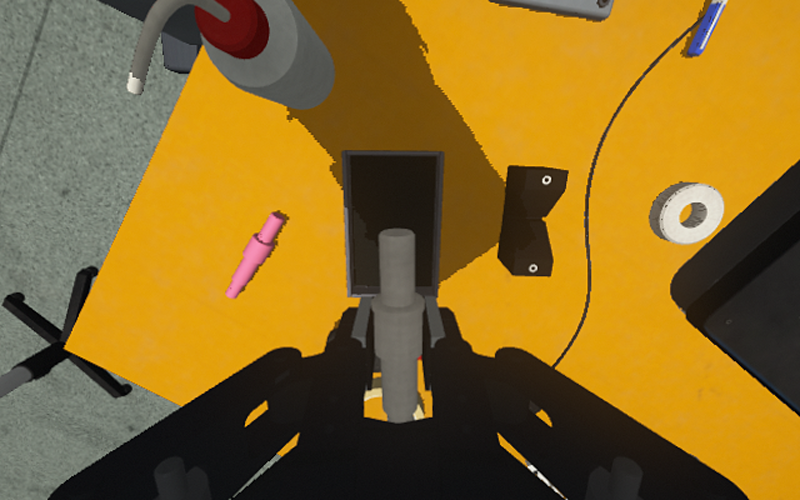

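View pics/d15b.png

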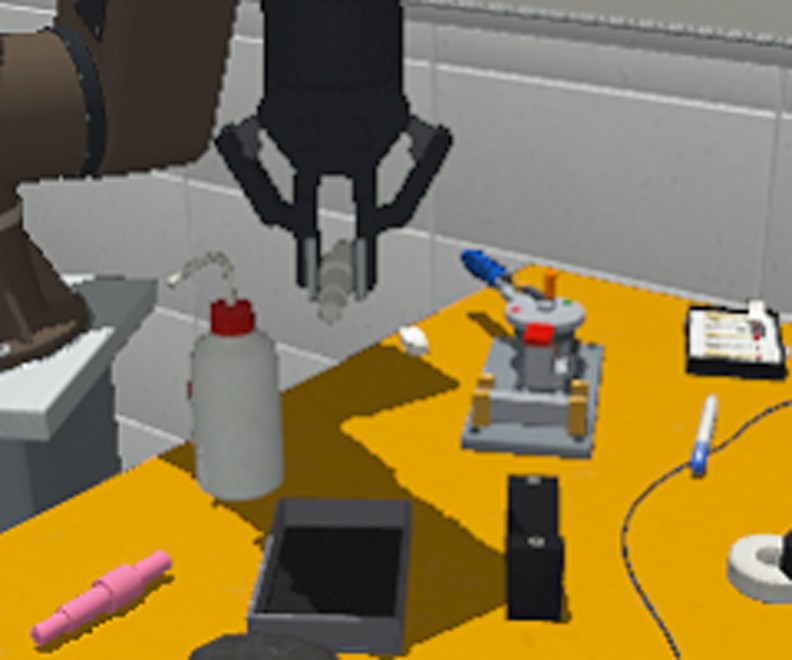

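Call:
play_rows(motion=[[0,0,0.02,0,0,0,1],[0,0,0.03,0,0,0,1],[0,0,0.035,0,0,0,1],[0,0,0.035,0,0,0,1],[0,-0.002,0.025,0,0,0,1],[0,-0.002,0.015,0,0,0,1],[0,0,0.01,0,0,0,1],[0,0,0.007,0,0,0,1],[0,0,0.005,0,0,0,1],[0,0,0,0,0,0,1]])

```text
time_s: 22.25
ee_pos: [0.4263, -0.3902, 0.0132]
tool_rot: [0.0, 0.682, 0.731, -0.0]
force: [0.2, 0.5, -1.9]
gripper_width: 0.23
```

```bash
python3 - <<'E'
from h import *
w=snap("wrist","w16");d=snap("side","d16")
crop(w,0,0,640,400,1.25,"pics/w16b.png");crop(d,220,200,340,300,6,"pics/d16b.png")
E
python3 -c "
from cell import r;o=r.observe();print(o['ee_pos'],o['force'])"
```

```text
[ 0.42641505 -0.39058645  0.01407174] [ 0.53888658  1.01075742 -2.00253453]
```

View pics/w16b.png

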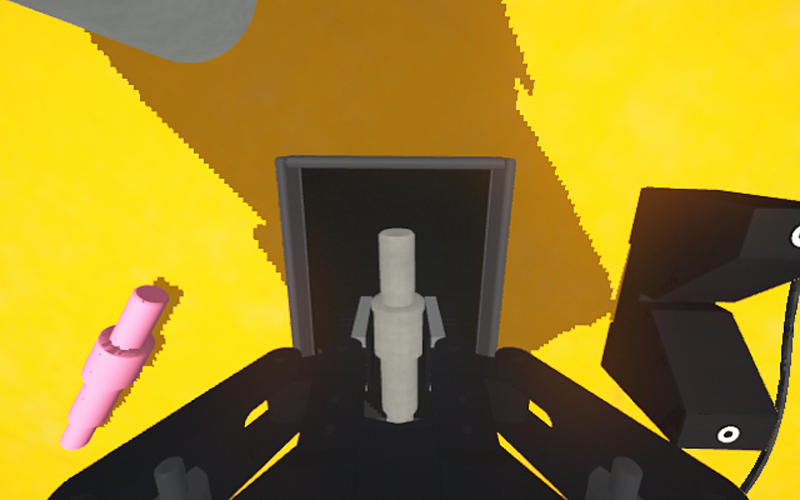

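View pics/d16b.png

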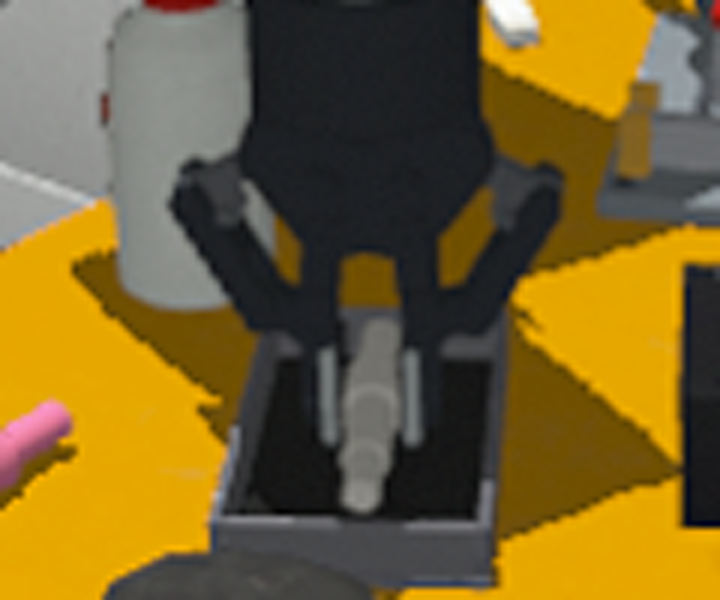

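```bash
python3 - <<'E'
from h import *
for t in("d16","w16"):
    d=load(t);P=d.cloud();hs=cv2.cvtColor(d.img,cv2.COLOR_BGR2HSV)
    m=(hs[...,2]>95)&(hs[...,1]<60)&(P[...,2]>.02)&(P[...,2]<.05)&(abs(P[...,0]-.426)<.012)&(abs(P[...,1]+.39)<.065)
    q=P[m];print(t,m.sum(),np.percentile(q,[1,50,99],axis=0).round(4))
    for a in np.arange(-.46,-.32,.01):
        s=(q[:,1]>a)&(q[:,1]<a+.01)
        if s.sum()>3: print(a.round(2),s.sum(),np.median(q[s,0]).round(4),q[s,2].max().round(4))
E
```

```text
d16 219 [[ 0.4167 -0.4503  0.0222]
 [ 0.4275 -0.4076  0.0331]
 [ 0.4354 -0.352   0.0395]]
-0.46 4 0.4302 0.0304
-0.45 30 0.4306 0.0327
-0.44 20 0.4297 0.0331
-0.43 29 0.4296 0.0357
-0.42 18 0.4272 0.0353
-0.41 27 0.4279 0.0474
-0.4 41 0.4265 0.0396
-0.39 21 0.4242 0.0397
-0.38 4 0.4268 0.0384
-0.37 14 0.4235 0.0353
-0.36 11 0.4218 0.0351
w16 4926 [[ 0.4157 -0.4323  0.0234]
 [ 0.4261 -0.3823  0.0324]
 [ 0.4374 -0.3483  0.0406]]
-0.44 74 0.4298 0.0317
-0.43 390 0.4295 0.0342
-0.42 452 0.4287 0.0349
-0.41 414 0.4283 0.0496
-0.4 583 0.4264 0.0375
-0.39 746 0.4257 0.0499
-0.38 914 0.4261 0.0499
-0.37 541 0.4245 0.0342
-0.36 578 0.4235 0.0349
-0.35 234 0.4234 0.034
```

Call:
play_rows(motion=[[0.003,0,0.004,0,0,0,1],[0.003,0,0.004,0,0,0,1],[0,0,0.002,0,0,0,1],[0,0,0,0,0,0,1],[0,0,0,0,0,0,1]])

```text
time_s: 22.77
ee_pos: [0.4255, -0.3837, 0.0043]
tool_rot: [-0.0, 0.682, 0.731, 0.0]
force: [-1.6, 6.4, 13.3]
gripper_width: 0.23
```

Call:
play_rows(motion=[[0,0,-0.001,0,0,0,0.5],[0,0,0,0,0,0,0.35],[0,0,0,0,0,0,0.3],[0,0,0,0,0,0,0.3],[0,0,-0.01,0,0,0,0.3],[0,0,-0.02,0,0,0,0.3],[0,0,-0.03,0,0,0,0.3],[0,0,-0.035,0,0,0,0.3],[0,0,-0.035,0,0,0,0.3],[0,0,-0.035,0,0,0,0.3],[0,0,-0.02,0,0,0,0.3],[0,0,0,0,0,0,0.3],[0,0,0,0,0,0,0.3]])

```text
time_s: 23.85
ee_pos: [0.4256, -0.3845, 0.1908]
tool_rot: [0.001, 0.682, 0.731, -0.0]
force: [-1.0, 0.6, -0.4]
gripper_width: 0.35
```

```bash
python3 - <<'E'
from h import *
w=snap("wrist","w17");d=snap("side","d17")
crop(w,0,0,640,400,1.25,"pics/w17b.png");crop(d,200,150,440,310,3.3,"pics/d17b.png")
for t in("d17","w17"):
    d=load(t);P=d.cloud();hs=cv2.cvtColor(d.img,cv2.COLOR_BGR2HSV)
    m=(hs[...,2]>85)&(hs[...,1]<60)&(P[...,2]>.012)&(P[...,2]<.04)&(abs(P[...,0]-.426)<.025)&(abs(P[...,1]+.39)<.06)
    q=P[m];print(t,m.sum(),np.percentile(q,[1,50,99],axis=0).round(4))
    for a in np.arange(-.46,-.32,.01):
        s=(q[:,1]>a)&(q[:,1]<a+.01)
        if s.sum()>3: print(a.round(2),s.sum(),np.median(q[s,0]).round(4),np.percentile(q[s,2],97).round(4))
E
python3 jaw2.py d17
```

```text
d17 225 [[ 0.4154 -0.4425  0.0126]
 [ 0.4272 -0.3949  0.021 ]
 [ 0.4356 -0.3454  0.0268]]
-0.45 14 0.4286 0.0204
-0.44 17 0.429 0.0209
-0.43 30 0.4284 0.023
-0.42 23 0.4279 0.0237
-0.41 20 0.4278 0.0233
-0.4 41 0.4259 0.0258
-0.39 29 0.4284 0.0268
-0.38 21 0.4251 0.0268
-0.37 7 0.4256 0.025
-0.36 12 0.4218 0.0229
-0.35 11 0.4233 0.0225
w17 1050 [[ 0.4165 -0.4401  0.0156]
 [ 0.4262 -0.3853  0.0205]
 [ 0.4352 -0.3424  0.0255]]
-0.45 13 0.4299 0.0195
-0.44 67 0.4295 0.02
-0.43 67 0.4287 0.0209
-0.42 106 0.428 0.0219
-0.41 104 0.4274 0.0224
-0.4 104 0.4265 0.0247
-0.39 141 0.4259 0.0253
-0.38 152 0.4249 0.0255
-0.37 110 0.4254 0.0235
-0.36 99 0.4238 0.022
-0.35 87 0.4232 0.0222
d17 [339 198   9   7  53] front edge s 0.0741 rear 0.0458 centroid 0.0644
```

View pics/w17b.png

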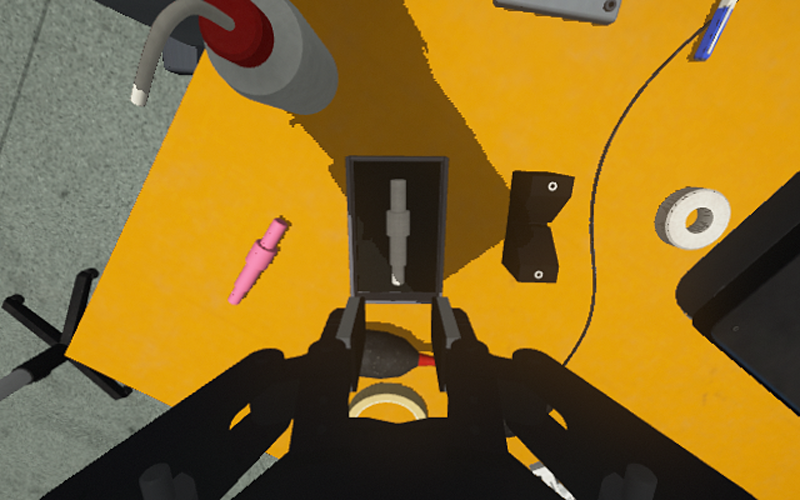

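View pics/d17b.png

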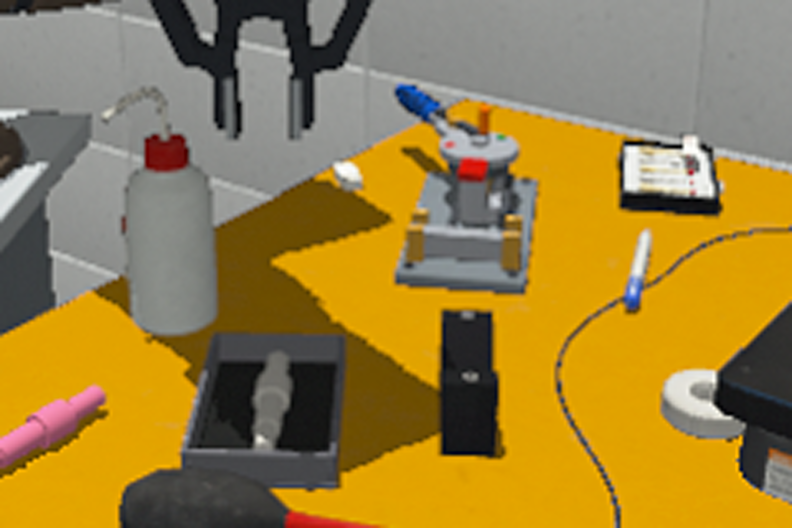

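```bash
python3 -c "
from cell import r;print(r.finish_job())"
```

```text
the job is handed in; nothing more can be done
None
```

The job is handed in at about 24 s of the 69 s allowed. The hand-in gives no verdict, so these results rest on my own measurements.

**What I did:**
- I flipped the orange pawl knob to the green-dot side with the fingers on either side of it.
- Four drive swings of the blue handle brought the jaw to its stop, and nothing but the handle moved it.
- I gripped the steel shaft, not the pink look-alike, and laid it in the grey tray along its long side. Then I let go and raised the arm clear.

**Last checks:**
- **Shaft:** it lies flat on the tray floor, with its centre about 15 mm above the bench. It is within about 3 mm of the tray's middle across and along.
- **Jaw:** it measures 42 mm behind its starting place, with its front edge about 1 mm from where the fully-back position should put it. It stayed there after the shaft was lifted.
- **Bystanders:** the bottle, ring gauge, vee block and eraser looked unmoved in the pictures; I did not measure their positions again.

**Things that did not run quite as expected:**
- At the end of the last swing the handle force rose to about 13 N and then dropped to zero with the jaw no longer moving. I took this as the jaw being at its stop with the ratchet slipping a tooth.
- When the shaft was set down, the wrist force reached about 15 N as it touched the tray floor.

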